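# Gang up D-bore insulator spacers on the dressing arbor

## Robot

A 6-joint arm with a two-finger parallel gripper is mounted at the origin on the work surface. World frame = base frame: x ahead of the robot, y to its left, z up, the work surface at z = 0. Lengths are in m, angles in rad, forces in N, time in s.
With the tool pointing down it reaches from about 0.3 to 0.875 m from the base axis. Payload 6.4 kg.
Tool frame: the origin (TCP) lies between the finger pads; the fingertips stand ctrl.tip_extent ahead of it and the grasp point (between the pads) is the TCP (ctrl.tip_extent is the distance from the TCP to the fingertips, in m); z points along the fingers, y is the line along which they close (so a half turn about z gives the same grasp; the last joint's range is limited). The gripper opens to 85 mm and grips with 20 to 120 N. Pads are 22 mm wide; open, the fingers measure 114 mm over their backs; the gripper's body (76 mm by 85 mm) begins 54 mm behind the grasp point. The pads swing forward as they close: fully open they stand 13 mm farther back than shut.
Start: joints at [-1.405, 0.181, 1.607, -0, 1.354, -0.206], TCP at [0.209, -0.536, 0.25] pointing down, gripper open.
Joint ranges: [-2.99, 2.99], [-0.89, 2.07], [0.3, 2.58], [-1.14, 4.28], [0, 2.63], [-3.12, 3.12]. Speed limits (rad/s): [2.57, 2.57, 3.01, 3.14, 3.14, 3.14].

## Interface

Orientations are given as a unit quaternion [w, x, y, z].
In Python, from bench import ctrl gives the robot as it stands.
- The arm moves only by the tool send_rows, never from a script. Its arguments are lists of equal length, an entry for each row: "dr": the turn, a rotation vector about the tool's x, y, z in units of 6 degrees (1.0 is 6 degrees), a list of three; "xyz": the shift along the tool's x, y, z in cm, a list of three; "jaw": the opening in per cent of the stroke, from 0 (shut) to 100 (fully open). In form: {"dr": [[wx, wy, wz], ...], "xyz": [[dx, dy, dz], ...], "jaw": [jaw, ...]}. A call has exactly 8 rows; each row is the pose to reach, as a shift and turn from the pose commanded when the call began, along the tool's axes at that moment; what a row does not reach only later rows make up. A row lasts 1/8 s, in which the tool goes at most 62.5 mm and 10.7 degrees, less where a joint would pass 70% of its speed; a pose out of reach is approached as far as the arm can. A call with a gripper value outside its range is refused whole. The fingers move at their own pace and stop on an object; the grip force is fixed at half the most. Time passes only in rows, so rows that repeat a pose let the fingers close, or fill a call up. It gives the time, the measured TCP pose, the force, the opening and the grip force at its end, in the units of the state.
- ctrl.get_obs(): the state, without advancing time (a new reading comes with each control period).
- ctrl.camera(name): name is "side" or "top"; returns the picture (480x640x3 uint8, red, green, blue); there is no depth.
- ctrl.calibration(name): a dict with "camera_matrix" (3x3 intrinsics, pixels), "world_from_camera" (4x4, takes a point from camera to world coordinates). Camera axes: x right, y up, looking along -z (the intrinsics and any distortion apply to the point x, -y, -z); pixel columns grow to the right and rows downward; lengths in m; the calibration is good to about 2 mm. A picture is of the moment at which its call begins. calibration takes no time and is no camera call.
- ctrl.hand_in(): hands the job in; it is judged then, once.
The state is a dict: "time_s": time; "q": joint angles; "dq": joint speeds; "joint_efforts": joint torques, N m; "eef_pos": TCP position; "eef_rot": TCP orientation; "wrist_force": force on the tool from outside, world axes, zero at the start; "torque": the same for the moment, N m; "opening": opening from 0.0 (shut) to 1.0 (fully open); "grasp_force": force on a finger pad.
Only numpy, scipy, OpenCV 4.12 (cv2) and the standard library are available. Lean on these libraries where they do the work, as an engineer would, in place of code of your own. Each camera call takes 0.05 s, during which the arm holds its last target. There are 200 camera calls.

## Task

Set up the port-dressing stand: lift the keyed collar off the D-section arbor and set it down beside, then turn each black insulator spacer on the counter so its bore's flat meets the arbor's flat and drop it fully down on the arbor until all of them are stacked, and put the collar back down on top of the stack. Also hang the folded splash guard astride the middle of the stand's rail; leave the other carburettor parts and tools where they lie.

Things in the scene. Friction and masses are not known exactly. Their poses are not given: they have to be found in the camera images.
- stand: fixed port-dressing stand: green base plate 260 x 250 x 12 mm carrying an upright D-section arbor and a horizontal splash rail. Origin: centre of the base plate's underside; x points from the arbor towards the rail, y along the rail, z up
- arbor_seat (a point): point on the arbor's axis, on top of the shoulder (44 mm diameter, 15 mm high above the base plate) that the first part rests on; 65 mm from the stand's origin towards -x, 27 mm above the counter. Axes as the stand's. The arbor is 30 mm in diameter with one flat along its whole height, facing the stand's +x, 9 mm from the axis, and stands 62 mm above this point; its top 6 mm taper inwards
- arbor_top (a point): centre of the arbor's top end, 89 mm above the counter
- rail_mid (a point): middle of the splash rail's axis: a round steel bar 12 mm in diameter along the stand's y, 125 mm above the counter, 85 mm from the stand's origin towards +x, clear for 205 mm between its two upright posts
- collar: dark blackened-steel keyed collar, 60 mm long along x, 50 mm across two flat sides (facing its +y and -y), 22 mm high, 0.3 kg, with a D bore right through: bore radius 16.5 mm, its flat 10.5 mm from the axis on the +x side. Origin: bore axis at the underside. It starts on the arbor, resting on the shoulder
- guard: splash guard, a folded aluminium sheet saddle like an upside-down U, standing on its two feet on the counter: 150 mm long along y, 44 mm wide outside along x, 77.5 mm high, sheet 3 mm, 38 mm clear between the legs (flat up to 63 mm high, then folding in to the crown). Origin: centre between the feet, at their underside; z up to the crown. 0.2 kg
- guard_crown (a point): middle of the underside of the guard's crown, 74.5 mm above its feet; rests on top of the rail when hung
- spacer1: black moulded carburettor insulator spacer (three to five of them are there, all alike; absent ones read None), lying flat: two-eared flange 96 mm long along x, 58 mm across two flat sides 45 mm long (facing its +y and -y), 10 mm thick, with a D bore right through: bore radius 16.5 mm, its flat 10.5 mm from the axis on the +x side. Origin: bore axis at the underside; about 60 g
- spacer2: black moulded carburettor insulator spacer (three to five of them are there, all alike; absent ones read None), lying flat: two-eared flange 96 mm long along x, 58 mm across two flat sides 45 mm long (facing its +y and -y), 10 mm thick, with a D bore right through: bore radius 16.5 mm, its flat 10.5 mm from the axis on the +x side. Origin: bore axis at the underside; about 60 g
- spacer3: black moulded carburettor insulator spacer (three to five of them are there, all alike; absent ones read None), lying flat: two-eared flange 96 mm long along x, 58 mm across two flat sides 45 mm long (facing its +y and -y), 10 mm thick, with a D bore right through: bore radius 16.5 mm, its flat 10.5 mm from the axis on the +x side. Origin: bore axis at the underside; about 60 g
- spacer4: black moulded carburettor insulator spacer (three to five of them are there, all alike; absent ones read None), lying flat: two-eared flange 96 mm long along x, 58 mm across two flat sides 45 mm long (facing its +y and -y), 10 mm thick, with a D bore right through: bore radius 16.5 mm, its flat 10.5 mm from the axis on the +x side. Origin: bore axis at the underside; about 60 g
- spacer5: black moulded carburettor insulator spacer (three to five of them are there, all alike; absent ones read None), lying flat: two-eared flange 96 mm long along x, 58 mm across two flat sides 45 mm long (facing its +y and -y), 10 mm thick, with a D bore right through: bore radius 16.5 mm, its flat 10.5 mm from the axis on the +x side. Origin: bore axis at the underside; about 60 g
- float_bowl: grey cast float bowl, 76 mm across, 45 mm high (bystander)
- banjo: copper banjo fitting, eye 28 mm, stem along its +x to 62 mm from the eye's centre, 18 mm high (bystander); origin under the eye
- nylon_float: white nylon twin float, 34 x 64 x 24 mm (bystander)
- choke_plunger: chrome choke plunger lying down, 85 mm long along x, 22 mm thick (bystander)
- carb_body: aluminium carburettor body, 90 x 70 x 88 mm (bystander)
- screwdriver: screwdriver lying down along its x (bystander)
- jet_jar: clear jar with steel lid, 60 mm across, 75 mm high (bystander)

How it is judged:
On the way, in this order (a step that is already met when the one before it is completed fails the run):
1. the collar is off the arbor and set down: more than 60 mm from the arbor's axis, its underside lower than 20 mm, let go (horizontal distance between collar and arbor_seat above 0.06 m and height (world z) of collar below 0.02 m and contact force between the fingers and collar below 0.1 N), for 0.2 s.
2. every spacer is keyed on the arbor and fully down in the stack (horizontal distance between each of spacer1, spacer2, spacer3, spacer4, spacer5 and arbor_seat below 0.005 m and z of spacer1 in the frame of arbor_seat between -0.004 and 0.044 m and angle between the z axis of each of spacer1, spacer2, spacer3, spacer4, spacer5 and the z axis of stand, either way round below 0.06 rad and angle between the x axis of each of spacer1, spacer2, spacer3, spacer4, spacer5 and the x axis of stand, either way round below 0.2 rad and linear speed of each of spacer1, spacer2, spacer3, spacer4, spacer5 below 0.05 m/s and z of spacer2 in the frame of arbor_seat between -0.004 and 0.044 m and z of spacer3 in the frame of arbor_seat between -0.004 and 0.044 m and z of spacer4 in the frame of arbor_seat between -0.004 and 0.044 m and z of spacer5 in the frame of arbor_seat between -0.004 and 0.044 m), for 0.2 s.
3. the collar is keyed on the arbor on top of the stack (horizontal distance between collar and arbor_seat below 0.005 m and z of collar in the frame of arbor_seat between 0.026 and 0.054 m and angle between the z axis of collar and the z axis of stand, either way round below 0.06 rad and angle between the x axis of collar and the x axis of stand, either way round below 0.2 rad and linear speed of collar below 0.05 m/s and (contact force between collar and spacer1 above 0.3 N or contact force between collar and spacer2 above 0.3 N or contact force between collar and spacer3 above 0.3 N or contact force between collar and spacer4 above 0.3 N or contact force between collar and spacer5 above 0.3 N)), for 0.2 s.
At the end, for the whole second after the job is handed in: Every spacer is keyed, level and home in the stack (axis within 5 mm, underside under 44 mm above the shoulder), the collar keyed and resting on them; the guard hangs upright (0.3 rad) astride the rail, crown on it, in line (0.2 rad), within 12 mm across and 40 mm along; all at rest (all of step 2 and all of step 3 and x of guard_crown in the frame of rail_mid between -0.012 and 0.012 m and y of guard_crown in the frame of rail_mid between -0.04 and 0.04 m and z of guard_crown in the frame of rail_mid between -0.002 and 0.014 m and angle between guard's own z axis and vertical below 0.3 rad and angle between the y axis of guard and the y axis of stand, either way round below 0.2 rad and linear speed of guard below 0.05 m/s); the robot touches nothing.
It fails at once if a bystander is pushed more than 60 mm from where it lay (distance of any of float_bowl, banjo, nylon_float, choke_plunger, carb_body, screwdriver, jet_jar from where it was at the start of the episode above 0.06 m).
Of spacer1, spacer2, spacer3, spacer4, spacer5 only 3 to 5 are there at a start; the rules pass over those that are not, and their reading is None.
At some moment in a run one of spacer1, spacer2, spacer3, spacer4, spacer5, guard may be knocked a few centimetres aside while the robot is not near it.
Once in a run the grip may slacken for a moment while it holds something.
It also fails if it takes over 210 s, if anything falls off the work surface, if the arm or the gripper's body presses on something with over 40 N, if the wrist force passes 120 N, or if a joint passes its speed limit or range.

## Working session

There is one attempt and no reset: what is moved stays moved. The work goes in short steps, Python scripts to look and compute and a tool call to move; the robot and the scene stay as the last step left them, time stands still between calls to the robot, and variables do not carry over. Pictures are saved under pics/ and viewed, at most 14 in all, crops included, and the job is handed in when it is done.

Besides the shell and the picture viewer there is one more tool, called by a JSON object that holds its "op" and its "data". send_rows: Moves the arm, as the interface text tells. Its arguments: {"type":"object","properties":{"dr":{"type":"array","items":{"type":"array","items":{"type":"number"}}},"xyz":{"type":"array","items":{"type":"array","items":{"type":"number"}}},"jaw":{"type":"array","items":{"type":"number"}}},"required":["dr","xyz","jaw"]}

```bash
ls; mkdir -p pics; python3 - <<'E'
from bench import ctrl
import cv2,numpy as np
np.set_printoptions(precision=4,suppress=True)
for n in ("top","side"):
    im=ctrl.camera(n); cv2.imwrite(f"pics/{n}0.png",im[:,:,::-1])
    c=ctrl.calibration(n); print(n,c)
print(ctrl.get_obs(),ctrl.tip_extent)
E
```

```text
pics
top {'camera_matrix': array([[540.0129,   0.    , 321.7991],
       [  0.    , 540.0129, 227.8987],
       [  0.    ,   0.    ,   1.    ]]), 'world_from_camera': array([[-0.0094,  0.9894, -0.1449,  0.3949],
       [-0.9999, -0.0105, -0.0072, -0.1411],
       [-0.0086,  0.1448,  0.9894,  1.1841],
       [ 0.    ,  0.    ,  0.    ,  1.    ]])}
side {'camera_matrix': array([[494.2886,   0.    , 321.9025],
       [  0.    , 494.2886, 235.8997],
       [  0.    ,   0.    ,   1.    ]]), 'world_from_camera': array([[ 0.9573,  0.1541, -0.2445,  0.3194],
       [-0.289 ,  0.5186, -0.8047, -0.9733],
       [ 0.0028,  0.841 ,  0.541 ,  0.6686],
       [ 0.    ,  0.    ,  0.    ,  1.    ]])}
{'time_s': 0.1, 'q': array([-1.4053,  0.1815,  1.6079,  0.    ,  1.3538, -0.2063]), 'dq': array([-0.0005, -0.0009, -0.0033,  0.0003, -0.0002,  0.0004]), 'joint_efforts': array([  0.001 , -44.5876, -35.2238,  -0.0002,   0.0042,  -0.    ]), 'eef_pos': array([ 0.2088, -0.5352,  0.2495]), 'eef_rot': array([-0.0008,  0.9828,  0.1848,  0.    ]), 'wrist_force': array([-1.0098, -0.0126,  0.0703]), 'torque': array([-0.0209,  0.0021, -0.0164]), 'grasp_force': 0.0, 'opening': 1.0008978398651012} 0.019
```

View pics/top0.png

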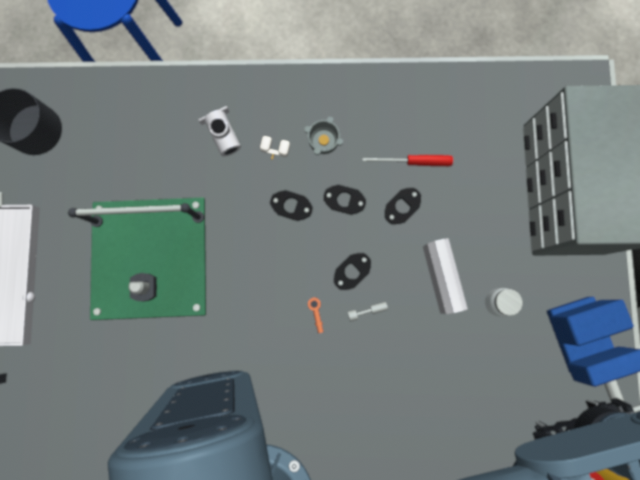

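View pics/side0.png

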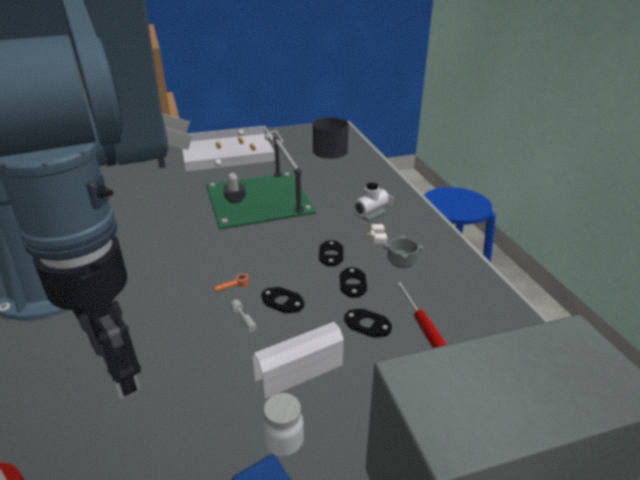

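Top view: four spacers near (291,205), (345,199), (403,205) and (352,271). The guard is at (447,275), the collar and arbor at (141,287), and the rail runs from (72,212) to (190,208).

```bash
cat > h.py <<'E'
from bench import ctrl
import cv2,numpy as np
np.set_printoptions(precision=4,suppress=True)
C={n:ctrl.calibration(n) for n in("top","side")}
def ray(n,uv):
    K=C[n]["camera_matrix"];T=C[n]["world_from_camera"]
    uv=np.atleast_2d(np.asarray(uv,float))
    d=np.c_[(uv[:,0]-K[0,2])/K[0,0],-(uv[:,1]-K[1,2])/K[1,1],-np.ones(len(uv))]@T[:3,:3].T
    return T[:3,3],d
def plane(n,uv,z):
    o,d=ray(n,uv); return (o+d*((z-o[2])/d[:,2])[:,None])[:,:2]
def proj(n,p):
    K=C[n]["camera_matrix"];T=C[n]["world_from_camera"]
    c=(np.atleast_2d(p)-T[:3,3])@T[:3,:3]
    return np.c_[K[0,0]*c[:,0]/-c[:,2]+K[0,2],K[1,1]*-c[:,1]/-c[:,2]+K[1,2]]
S=4
def spacers(n,im,zt=.01,roi=None):
    """dark two-eared outlines: centre, axis angle, bore-flat sign"""
    g=cv2.resize(im,None,fx=S,fy=S,interpolation=cv2.INTER_CUBIC).max(2)
    m=(g<50).astype(np.uint8)
    cs,hi=cv2.findContours(m,cv2.RETR_CCOMP,cv2.CHAIN_APPROX_NONE)
    out=[]
    for i,c in enumerate(cs):
        if hi[0][i][3]>=0 or not 400*S*S<cv2.contourArea(c)<1400*S*S: continue
        px=lambda k:(k[:,0,:]+.5)/S-.5
        w=plane(n,px(c),zt)
        r=cv2.minAreaRect((w*1e4).astype(np.float32)); b=np.array(r[1])/10
        M=cv2.moments((w*1e5).astype(np.int32)); 
        cen=np.array([M['m10'],M['m01']])/M['m00']/1e5
        th=.5*np.arctan2(2*M['mu11'],M['mu20']-M['mu02'])
        ks=[]; j=hi[0][i][2]
        while j>=0: 
            if cv2.contourArea(cs[j])>40*S*S: ks.append(cs[j])
            j=hi[0][j][0]
        hole=None
        if ks:
            hw=plane(n,px(ks[0]),zt); M=cv2.moments((hw*1e5).astype(np.int32)); hc=np.array([M['m10'],M['m01']])/M['m00']/1e5
            R=np.array([[np.cos(th),np.sin(th)],[-np.sin(th),np.cos(th)]])
            l=(hw-cen)@R.T*1e3; hole=((hc-cen)@R.T*1e3,l.min(0),l.max(0))
        out.append((px(c).mean(0),cen,np.degrees(th),b,np.array(r[0])/1e4,hole))
    return out
E
python3 - <<'E'
from h import *
im=ctrl.camera("top")
for o in spacers("top",im): print(*o)
hsv=cv2.cvtColor(cv2.resize(im,None,fx=S,fy=S,interpolation=cv2.INTER_CUBIC),cv2.COLOR_RGB2HSV)
m=cv2.inRange(hsv,(60,110,30),(95,255,200)); cs,_=cv2.findContours(m,0,1); c=max(cs,key=cv2.contourArea)
w=plane("top",(c[:,0]+.5)/S-.5,.012); r=cv2.minAreaRect((w*1e4).astype(np.float32)); print("stand",r, cv2.boxPoints(r)/1e4)
cr=lambda u,v,w,h,s:cv2.resize(im[v:v+h,u:u+w],None,fx=s,fy=s,interpolation=cv2.INTER_CUBIC)
a=cr(265,180,160,110,5); b=cr(65,195,160,110,5)
cv2.imwrite("pics/c1.png",a[:,:,::-1]); cv2.imwrite("pics/c2.png",b[:,:,::-1])
E
```

```text
[580.9742 418.2293] [ 0.163 -0.675] -71.52380824503621 [ 42.3611 210.6328] [ 0.1661 -0.6666] None
[351.6472 271.247 ] [ 0.4717 -0.1971] -46.16970100594192 [51.2017 88.5066] [ 0.4717 -0.1968] (array([-2.1957, -0.221 ]), array([-20.0001, -20.0979]), array([13.84  , 19.2838]))
[291.8918 205.3851] [ 0.6183 -0.0647] 69.24286793918202 [89.0539 52.7183] [ 0.6183 -0.065 ] (array([1.728 , 0.2077]), array([-14.0462, -19.158 ]), array([19.3698, 19.4177]))
[403.5421 204.8655] [ 0.6123 -0.309 ] -45.10239483695792 [50.2923 89.6652] [ 0.614  -0.3105] (array([-31.7117,   0.4489]), array([-40.5892,  -8.7091]), array([-22.7651,   9.5473]))
[344.2448 199.3337] [ 0.6298 -0.1827] 73.74396361127502 [87.2081 52.4953] [ 0.6301 -0.1826] (array([1.7269, 0.0504]), array([-14.6942, -19.4051]), array([20.6227, 19.8375]))
[ 37.2895 132.7694] [0.789  0.5017] -35.727408901675055 [ 92.3226 117.5264] [0.7899 0.5079] None
[ 11.2717 111.0847] [0.8514 0.5724] -19.798977694200506 [118.6178  82.9589] [0.838  0.5579] None
stand ((4910.4013671875, 2471.479248046875), (2247.339111328125, 2448.985595703125), 1.8338602781295776) [[0.3748 0.3659]
 [0.3826 0.1212]
 [0.6073 0.1284]
 [0.5994 0.3731]]
```

View pics/c1.png

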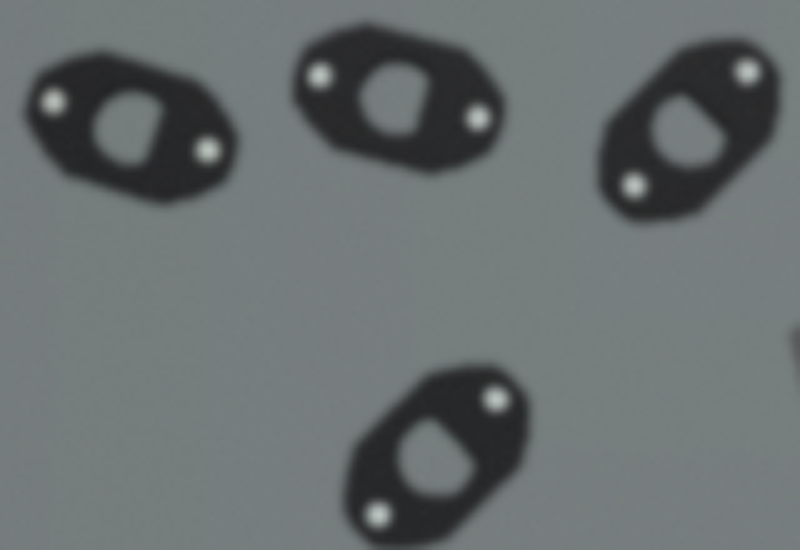

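View pics/c2.png

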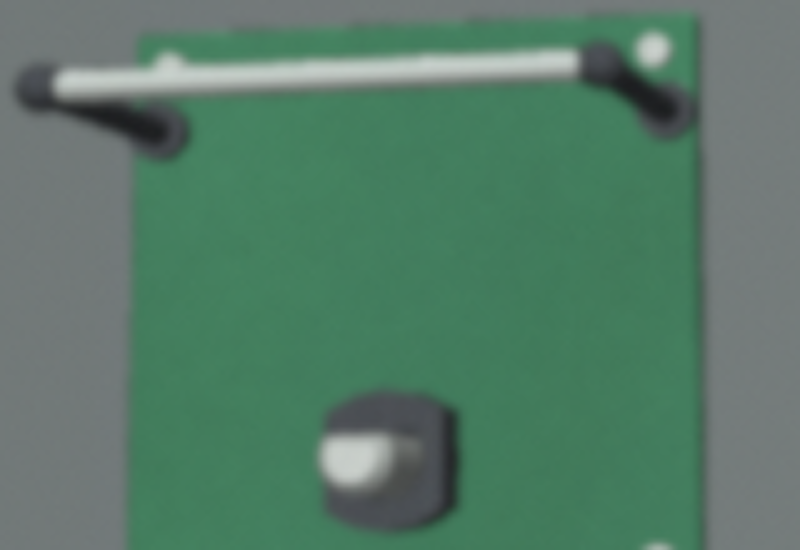

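The crops show all four bore flats towards image right (world −y), and the two white dots on each flange stand on its long axis. The collar sits on the arbor at crop (390,460), with the arbor's top face at (352,460).

```bash
cat >> h.py <<'E'
def find(im,zt=.01):
    """spacers from dark blobs (filled outline) and their two white dots: px, centre, +x yaw deg (bore flat side)"""
    g=cv2.resize(im,None,fx=S,fy=S,interpolation=cv2.INTER_CUBIC).max(2)
    m=(g<80).astype(np.uint8); out=[]
    cs,hi=cv2.findContours(m,cv2.RETR_CCOMP,cv2.CHAIN_APPROX_NONE)
    px=lambda k:(k[:,0,:]+.5)/S-.5
    def mom(c):
        M=cv2.moments((plane("top",px(c),zt)*1e5).astype(np.int32)); return np.array([M['m10'],M['m01']])/M['m00']/1e5,M
    for i,c in enumerate(cs):
        if hi[0][i][3]>=0 or not 550*S*S<cv2.contourArea(c)<1500*S*S: continue
        j=hi[0][i][2]; ks=[]
        while j>=0: ks.append(cs[j]); j=hi[0][j][0]
        ks=sorted([k for k in ks if cv2.contourArea(k)>5*S*S],key=cv2.contourArea)[::-1][:3]
        if not ks: continue
        cen,M=mom(c); hc=mom(ks[0])[0]
        th=.5*np.arctan2(2*M['mu11'],M['mu20']-M['mu02']); u=np.array([np.cos(th),np.sin(th)])
        if (hc-cen)@u>0: th+=np.pi; u=-u   # bore centroid lies away from the flat
        d=[mom(k)[0] for k in ks[1:]]
        dots=(np.mean(d,0),np.degrees(np.arctan2(*((d[0]-d[1])[::-1])))) if len(d)==2 else None
        r=cv2.minAreaRect((plane("top",px(c),zt)*1e4).astype(np.float32))
        out.append(dict(px=px(c).mean(0),cen=cen,yaw=(np.degrees(th)+180)%360-180,hole=(hc-cen)@u*1e3,dots=dots,size=np.array(r[1])/10))
    return out
E
python3 - <<'E'
from h import *
im=ctrl.camera("top")
for o in find(im): print(o)
B=cv2.resize(im,None,fx=S,fy=S,interpolation=cv2.INTER_CUBIC)
hsv=cv2.cvtColor(B,cv2.COLOR_RGB2HSV)
m=cv2.inRange(hsv,(60,90,30),(95,255,200)); m=cv2.morphologyEx(m,cv2.MORPH_OPEN,np.ones((9,9)))
cs,_=cv2.findContours(m,0,1); c=np.vstack([k for k in cs if cv2.contourArea(k)>100*S*S])
w=plane("top",(c[:,0]+.5)/S-.5,.012); r=cv2.minAreaRect((w*1e4).astype(np.float32)); bp=cv2.boxPoints(r)/1e4; print("stand",r,bp)
# rail
m=((B.min(2)>150)&(hsv[...,1]<40)).astype(np.uint8)
cs,_=cv2.findContours(m,0,1)
for k in cs:
    a=cv2.contourArea(k)/S/S; u=(k[:,0]+.5)/S-.5
    if a>60 and (u[:,0].mean()<220 and 195<u[:,1].mean()<320 and u[:,0].min()>60): 
        r=cv2.minAreaRect(u.astype(np.float32)); z=.089 if u[:,1].mean()>260 else .125; print("bright",a,r,plane("top",cv2.boxPoints(r),z), plane("top",r[0],z))
    if a>500 and 400<u[:,0].mean()<500 and u[:,1].mean()>200:
        r=cv2.minAreaRect(u.astype(np.float32)); b=cv2.boxPoints(r); print("guard",a,r,b.tolist(),plane("top",b,.0),plane("top",b,.07),plane("top",r[0],.04))
E
```

```text
{'px': array([580.4285, 418.9823]), 'cen': array([ 0.162 , -0.6764]), 'yaw': np.float64(107.50416847788892), 'hole': np.float64(-77.53192498982239), 'dots': None, 'size': array([ 47.9926, 215.8132])}
{'px': array([351.759 , 270.8887]), 'cen': array([ 0.4717, -0.197 ]), 'yaw': np.float64(-46.160196763992474), 'hole': np.float64(-2.0883418439421235), 'dots': (array([ 0.4718, -0.1972]), np.float64(133.6000088559386)), 'size': array([56.3661, 94.3333])}
{'px': array([290.9334, 205.1714]), 'cen': array([ 0.6185, -0.0646]), 'yaw': np.float64(-109.60292159501546), 'hole': np.float64(-1.8572736297999684), 'dots': (array([ 0.6194, -0.0642]), np.float64(-108.3030904815703)), 'size': array([95.2691, 57.8162])}
{'px': array([402.395 , 205.8441]), 'cen': array([ 0.6145, -0.3109]), 'yaw': np.float64(-45.08950359053483), 'hole': np.float64(-2.0479639003099566), 'dots': (array([ 0.6156, -0.3118]), np.float64(-45.471410023763525)), 'size': array([55.7627, 96.2556])}
{'px': array([344.2026, 199.323 ]), 'cen': array([ 0.6303, -0.1828]), 'yaw': np.float64(-106.00668993587021), 'hole': np.float64(-1.7988
[... 382 characters left out ...]
43   0.2317]
 [0.4303 0.2575]] [[0.4392 0.245 ]]
guard 1545.625 ((447.6748352050781, 275.56170654296875), (76.10710144042969, 21.6114559173584), 75.0685806274414) [[427.428955078125, 241.5772705078125], [448.31072998046875, 236.0087890625], [467.92071533203125, 309.546142578125], [447.0389404296875, 315.1146240234375]] [[ 0.5353 -0.365 ]
 [ 0.5472 -0.4115]
 [ 0.3864 -0.4469]
 [ 0.375  -0.4013]] [[ 0.527  -0.3518]
 [ 0.5382 -0.3955]
 [ 0.3869 -0.4288]
 [ 0.3762 -0.3859]] [[ 0.458  -0.3974]]
bright 414.34375 ((127.7193374633789, 207.88143920898438), (6.489329814910889, 103.88850402832031), 87.63862609863281) [[0.598  0.3588]
 [0.6044 0.1508]
 [0.5912 0.1499]
 [0.5848 0.3575]] [[0.5946 0.2542]]
```

```bash
cat >> h.py <<'E'
from scipy.spatial.transform import Rotation as Ro
def rot(yd):  # tool down, tool y along world yaw yd (deg)
    p=np.radians(yd+90); return Ro.from_matrix(np.array([[np.cos(p),np.sin(p),0],[np.sin(p),-np.cos(p),0],[0,0,-1]]).T.T)
def now():
    o=ctrl.get_obs(); q=o["eef_rot"]; R=Ro.from_quat([q[1],q[2],q[3],q[0]]); y=R.as_matrix()[:,1]
    print("t",o["time_s"],"pos",o["eef_pos"],"ydir",np.degrees(np.arctan2(y[1],y[0])),"q6",np.degrees(o["q"][5]),"F",o["wrist_force"],"T",o["torque"],"open mm",o["opening"]*85,"gf",o["grasp_force"],"tilt",np.degrees(np.arccos(-R.as_matrix()[2,2])))
    return o["eef_pos"],R
def plan(*W):
    """each waypoint [x,y,z,ydir]: shift (cm) and turn (6 deg) from the one before, in its tool axes"""
    p,R=now()
    for w in W:
        T=rot(w[3]); d=R.inv().apply(np.array(w[:3])-p)*100; r=np.degrees((R.inv()*T).as_rotvec())/6
        print(w,"xyz",np.round(d,2),"dr",np.round(r,2),"rows",round(max(np.linalg.norm(d)/6.25,np.linalg.norm(r)*6/10.7),1))
        p,R=np.array(w[:3]),T
E
python3 - <<'E'
from h import *
A=(.4412,.2453)
plan([.35,-.1,.25,-88.2],[*A,.2,-88.2],[*A,.054,-88.2])
E
```

```text
t 0.2 pos [ 0.2088 -0.5354  0.2497] ydir -68.69755891409997 q6 -11.821732625180406 F [-0.2444 -0.2026 -0.6229] T [ 0.0373 -0.0001 -0.0238] open mm 85.260106964691 gf 0.0 tilt 0.06062037775355013
[0.35, -0.1, 0.25, -88.2] xyz [ 28.97 -35.44   0.02] dr [-0.01 -0.    3.25] rows 7.3
[0.4412, 0.2453, 0.2, -88.2] xyz [ 10.2  -34.23   5.  ] dr [0. 0. 0.] rows 5.8
[0.4412, 0.2453, 0.054, -88.2] xyz [ 0.   0.  14.6] dr [0. 0. 0.] rows 2.3
```

{"op": "send_rows", "data": {"dr": [[0,0,1.2],[0,0,2.4],[0,0,3.25],[0,0,3.25],[0,0,3.25],[0,0,3.25],[0,0,3.25],[0,0,3.25]], "xyz": [[3.6,-4.4,0],[7.2,-8.8,0],[10.9,-13.3,0],[14.5,-17.7,0],[18.1,-22.1,0],[21.7,-26.6,0],[25.4,-31,0],[29,-35.4,0]], "jaw": [100,100,100,100,100,100,100,100]}}

```text
time_s: 1.2
eef_pos: [0.3507, -0.0988, 0.2505]
eef_rot: [0.0, 1.0, 0.015, 0.001]
wrist_force: [1.0, -0.2, -0.7]
opening: 0.995
grasp_force: 0.0
```

{"op": "send_rows", "data": {"dr": [[0,0,0],[0,0,0],[0,0,0],[0,0,0],[0,0,0],[0,0,0],[0,0,0],[0,0,0]], "xyz": [[1.5,-5,0.7],[3,-10,1.4],[4.5,-15,2.1],[6,-20,2.8],[7.5,-25,3.6],[9,-30,4.4],[10.2,-34.2,5],[10.2,-34.2,5]], "jaw": [100,100,100,100,100,100,100,100]}}

```text
time_s: 2.2
eef_pos: [0.4413, 0.2467, 0.1994]
eef_rot: [-0.0, 1.0, 0.018, -0.001]
wrist_force: [-0.1, -0.7, 0.4]
opening: 0.999
grasp_force: 0.0
```

```bash
python3 - <<'E'
from h import *
A=(.4412,.2453)
plan([*A,.054,-88.2])
a=ctrl.camera("side"); b=ctrl.camera("top")
s=lambda im,u,v:cv2.resize(im[v:v+140,u:u+190],None,fx=4,fy=4,interpolation=cv2.INTER_CUBIC)
cv2.imwrite("pics/d1.png",s(a,150,90)[:,:,::-1])
E
```

```text
t 2.2 pos [0.4413 0.2467 0.1994] ydir -87.98800303880097 q6 103.69721775858682 F [-0.057  -0.7317  0.3535] T [-0.067  -0.0211 -0.0212] open mm 84.93252568805379 gf 0.0 tilt 0.07845734439900559
[0.4412, 0.2453, 0.054, -88.2] xyz [ 0.    0.14 14.54] dr [-0.    0.01  0.04] rows 2.3
```

View pics/d1.png

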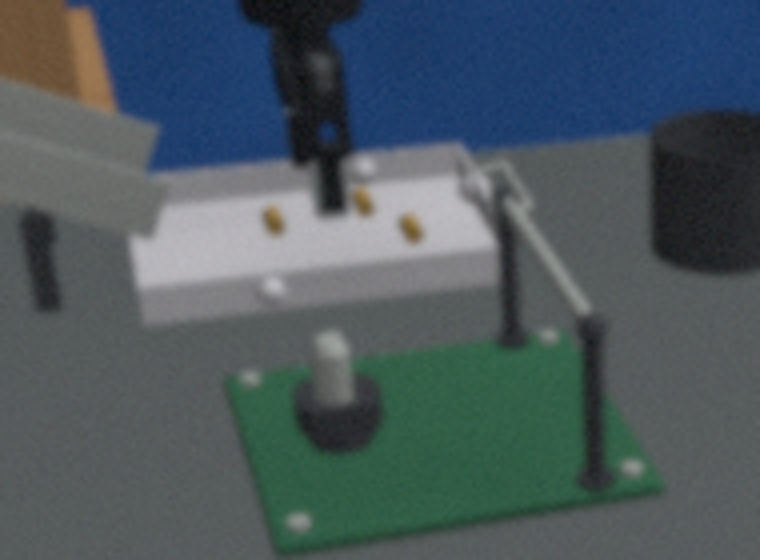

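The open gripper hangs over the arbor, whose top is at crop (330,340), with the stand clear around it. I'll descend and grip the collar.

{"op": "send_rows", "data": {"dr": [[0,0,0],[0,0,0],[0,0,0],[0,0,0],[0,0,0],[0,0,0],[0,0,0],[0,0,0]], "xyz": [[0,0.1,4],[0,0.1,8],[0,0.1,11],[0,0.1,13],[0,0.1,14.5],[0,0.1,14.5],[0,0.1,14.5],[0,0.1,14.5]], "jaw": [100,100,100,100,100,100,100,100]}}

```text
time_s: 3.3
eef_pos: [0.4425, 0.2436, 0.0563]
eef_rot: [-0.0, 1.0, 0.016, 0.001]
wrist_force: [0.1, -0.2, 0.6]
opening: 0.999
grasp_force: 0.0
```

{"op": "send_rows", "data": {"dr": [[0,0,0],[0,0,0],[0,0,0],[0,0,0],[0,0,0],[0,0,0],[0,0,0],[0,0,0]], "xyz": [[0,0,0],[0,0,0],[0,0,0],[0,0,0],[0,0,0],[0,0,0],[0,0,0],[0,0,0]], "jaw": [80,70,60,50,40,30,20,20]}}

```text
time_s: 4.3
eef_pos: [0.442, 0.246, 0.0568]
eef_rot: [-0.002, 1.0, 0.015, 0.001]
wrist_force: [-4.6, 10.5, 10.2]
opening: 0.563
grasp_force: 61.4
```

```bash
python3 - <<'E'
from h import *
plan([.4412,.2453,.14,-88.2])
E
```

```text
t 4.3 pos [0.442  0.246  0.0568] ydir -88.22549939639089 q6 103.55296493090232 F [-4.5994 10.5478 10.1942] T [2.0159 0.8326 0.0071] open mm 47.848064092347286 gf 61.41894847154617 tilt 0.2696493622996543
[0.4412, 0.2453, 0.14, -88.2] xyz [-0.07  0.03 -8.32] dr [-0.04 -0.01 -0.  ] rows 1.3
```

{"op": "send_rows", "data": {"dr": [[0,0,0],[0,0,0],[0,0,0],[0,0,0],[0,0,0],[0,0,0],[0,0,0],[0,0,0]], "xyz": [[0,-0.15,0],[0,-0.15,-0.5],[0,-0.15,-1],[0,-0.15,-1.5],[0,-0.15,-2],[0,-0.15,-2],[0,-0.15,-2],[0,-0.15,-2]], "jaw": [20,20,20,20,20,20,20,20]}}

```text
time_s: 5.3
eef_pos: [0.4417, 0.2462, 0.0753]
eef_rot: [-0.001, 1.0, 0.016, 0.0]
wrist_force: [-0.3, 6.9, -2.4]
opening: 0.563
grasp_force: 63.9
```

```bash
python3 - <<'E'
from h import *
plan([.442,.247,.145,-88.2],[.44,.04,.145,-88.2],[.44,.04,.0305,-88.2])
E
```

```text
t 5.3 pos [0.4417 0.2462 0.0753] ydir -88.21272856481023 q6 103.72230882862934 F [-0.2767  6.9198 -2.4157] T [ 1.1773 -0.0827  0.0003] open mm 47.85484165849112 gf 63.91065984964371 tilt 0.13761650998675273
[0.442, 0.247, 0.145, -88.2] xyz [ 0.04 -0.09 -6.97] dr [-0.02 -0.01 -0.  ] rows 1.1
[0.44, 0.04, 0.145, -88.2] xyz [-0.85 20.68  0.  ] dr [0. 0. 0.] rows 3.3
[0.44, 0.04, 0.0305, -88.2] xyz [ 0.    0.   11.45] dr [0. 0. 0.] rows 1.8
```

{"op": "send_rows", "data": {"dr": [[0,0,0],[0,0,0],[0,0,0],[0,0,0],[0,0,0],[0,0,0],[0,0,0],[0,0,0]], "xyz": [[0,-0.1,0],[0,-0.2,0],[0,-0.3,0],[0,-0.3,0],[0,-0.3,0],[0,-0.3,0],[0,-0.3,0],[0,-0.3,0]], "jaw": [20,20,20,20,20,20,20,20]}}

```text
time_s: 6.3
eef_pos: [0.4416, 0.248, 0.0753]
eef_rot: [0.0, 1.0, 0.016, 0.0]
wrist_force: [-0.3, -0.4, -3.6]
opening: 0.564
grasp_force: 63.8
```

```bash
python3 - <<'E'
from h import *
plan([.442,.247,.145,-88.2],[.44,.04,.145,-88.2],[.44,.04,.0305,-88.2])
E
```

```text
t 6.3 pos [0.4416 0.248  0.0753] ydir -88.19996741381642 q6 104.06546585920695 F [-0.3458 -0.3714 -3.5569] T [ 0.0121 -0.0519 -0.0161] open mm 47.912689850590915 gf 63.80164057016373 tilt 0.0007787244107254661
[0.442, 0.247, 0.145, -88.2] xyz [ 0.04  0.1  -6.97] dr [ 0. -0.  0.] rows 1.1
[0.44, 0.04, 0.145, -88.2] xyz [-0.85 20.68  0.  ] dr [0. 0. 0.] rows 3.3
[0.44, 0.04, 0.0305, -88.2] xyz [ 0.    0.   11.45] dr [0. 0. 0.] rows 1.8
```

{"op": "send_rows", "data": {"dr": [[0,0,0],[0,0,0],[0,0,0],[0,0,0],[0,0,0],[0,0,0],[0,0,0],[0,0,0]], "xyz": [[0,0,-2],[0,0,-4],[0,0,-6],[0,0,-7.5],[0,0,-7.5],[0,5,-7.5],[0,10,-7.5],[0,15,-7.5]], "jaw": [20,20,20,20,20,20,20,20]}}

```text
time_s: 7.3
eef_pos: [0.4456, 0.0968, 0.1494]
eef_rot: [-0.0, 1.0, 0.016, -0.001]
wrist_force: [0.7, -0.6, -4.3]
opening: 0.561
grasp_force: 65.0
```

{"op": "send_rows", "data": {"dr": [[0,0,0],[0,0,0],[0,0,0],[0,0,0],[0,0,0],[0,0,0],[0,0,0],[0,0,0]], "xyz": [[0,5,0],[0,5,2],[0,5,4],[0,5,6],[0,5,8],[0,5,10],[0,5,11],[0,5,11]], "jaw": [20,20,20,20,20,20,20,20]}}

```text
time_s: 8.3
eef_pos: [0.447, 0.0482, 0.0394]
eef_rot: [-0.0, 1.0, 0.016, -0.001]
wrist_force: [0.9, -0.6, -2.9]
opening: 0.564
grasp_force: 65.0
```

```bash
python3 - <<'E'
from h import *
plan([.44,.047,.030,-88.2])
E
```

```text
t 8.3 pos [0.447  0.0482 0.0394] ydir -88.20092580659252 q6 79.16464747053169 F [ 0.9483 -0.6435 -2.8577] T [ 0.0056 -0.0444 -0.0173] open mm 47.92127441663623 gf 65.00275164842606 tilt 0.1300352902392413
[0.44, 0.047, 0.03, -88.2] xyz [-0.7   0.1   0.94] dr [-0.    0.02 -0.  ] rows 0.2
```

{"op": "send_rows", "data": {"dr": [[0,0,0],[0,0,0],[0,0,0],[0,0,0],[0,0,0],[0,0,0],[0,0,0],[0,0,0]], "xyz": [[0,0,0.5],[0,0,0.8],[0,0,0.9],[0,0,0.95],[0,0,1.0],[0,0,1.0],[0,0,1.0],[0,0,1.0]], "jaw": [20,20,20,20,20,20,20,20]}}

```text
time_s: 9.3
eef_pos: [0.4479, 0.0481, 0.0303]
eef_rot: [-0.0, 1.0, 0.016, 0.0]
wrist_force: [-0.4, 0.5, -3.5]
opening: 0.561
grasp_force: 65.1
```

{"op": "send_rows", "data": {"dr": [[0,0,0],[0,0,0],[0,0,0],[0,0,0],[0,0,0],[0,0,0],[0,0,0],[0,0,0]], "xyz": [[0,0,0],[0,0,0],[0,0,0],[0,0,0],[0,0,0],[0,0,-3],[0,0,-7],[0,0,-10]], "jaw": [60,75,90,100,100,100,100,100]}}

```text
time_s: 10.3
eef_pos: [0.4482, 0.048, 0.1318]
eef_rot: [0.0, 1.0, 0.016, 0.001]
wrist_force: [0.1, 0.6, -0.2]
opening: 0.998
grasp_force: 0.0
```

```bash
python3 - <<'E'
from h import *
im=ctrl.camera("top")
for o in find(im): print(o["px"],o["cen"],o["yaw"],o["dots"],o["size"])
plan([.50,-.1,.18,-18],[.617,-.066,.18,-18.6],[.617,-.066,.025,-18.6])
plan([.6,-.1,.18,-10],[.631,-.1825,.18,-16],[.631,-.1825,.025,-16])
E
```

```text
[351.8587 271.1149] [ 0.4718 -0.197 ] -46.23392105664067 (array([ 0.4718, -0.1972]), np.float64(133.63379948200037)) [56.0652 93.9843]
[290.8379 205.1572] [ 0.6185 -0.0646] -109.58080186623954 (array([ 0.6194, -0.0641]), np.float64(-108.22920514999561)) [95.0916 57.8027]
[402.1624 205.6199] [ 0.6146 -0.3109] -45.146125555399834 (array([ 0.6155, -0.3118]), np.float64(-45.500610910597345)) [55.6666 95.9539]
[344.0947 199.3792] [ 0.6303 -0.1828] -106.03209652341235 (array([ 0.6313, -0.183 ]), np.float64(-105.85873170898755)) [93.6615 57.8858]
t 10.35 pos [0.4505 0.0478 0.1353] ydir -88.17631892682002 q6 79.16304689708343 F [3.8476 0.7057 3.2907] T [ 0.0092 -0.1514  0.0239] open mm 85.0095964276121 gf 0.0 tilt 0.38040132605674104
[0.5, -0.1, 0.18, -18] xyz [ 4.51 14.94 -4.42] dr [  0.05  -0.05 -11.7 ] rows 6.6
[0.617, -0.066, 0.18, -18.6] xyz [ 6.85 10.08  0.  ] dr [0.  0.  0.1] rows 1.9
[0.617, -0.066, 0.025, -18.6] xyz [ 0.   0.  15.5] dr [0. 0. 0.] rows 2.5
t 10.35 pos [0.4505 0.0478 0.1353] ydir -88.17631892682002 q6 79.16304689708343 F [3.8476 0.7057 3.2907] T [ 0.0092 -0.1514  0.0239] open mm 85.0095964276121 gf 0.0 tilt 0.38040132605674104
[0.6, -0.1, 0.18, -10] xyz [14.5  15.26 -4.35] dr [  0.05  -0.04 -13.03] rows 7.3
[0.631, -0.1825, 0.18, -16] xyz [-7.59  4.49  0.  ] dr [0. 0. 1.] rows 1.4
[0.631, -0.1825, 0.025, -16] xyz [ 0.   0.  15.5] dr [0. 0. 0.] rows 2.5
```

{"op": "send_rows", "data": {"dr": [[0,0,-1.7],[0,0,-3.4],[0,0,-5.1],[0,0,-6.8],[0,0,-8.5],[0,0,-10.2],[0,0,-11.6],[0,0,-11.6]], "xyz": [[0,0,-3],[2,2.5,-4.5],[5,4.5,-4.5],[8,6.5,-4.5],[11,8.5,-4.5],[14,10.2,-4.5],[17,11.4,-4.5],[17,11.4,-4.5]], "jaw": [100,100,100,100,100,100,100,100]}}

```text
time_s: 11.35
eef_pos: [0.6226, -0.0615, 0.1747]
eef_rot: [0.0, 0.812, 0.583, 0.0]
wrist_force: [-0.6, 0.2, 0.8]
opening: 1.001
grasp_force: 0.0
```

{"op": "send_rows", "data": {"dr": [[0,0,0],[0,0,0],[0,0,0],[0,0,0],[0,0,0],[0,0,0],[0,0,0],[0,0,0]], "xyz": [[0,0,0],[0,0,0],[0,0,0],[0,0,0],[0,0,0],[0,0,0],[0,0,0],[0,0,0]], "jaw": [100,100,100,100,100,100,100,100]}}

```text
time_s: 12.35
eef_pos: [0.6214, -0.0605, 0.1753]
eef_rot: [-0.0, 0.812, 0.584, -0.0]
wrist_force: [-0.2, 0.0, -0.2]
opening: 0.998
grasp_force: 0.0
```

```bash
python3 - <<'E'
from h import *
plan([.619,-.0625,.06,-18.5],[.619,-.0625,.024,-18.5])
im=ctrl.camera("top")
for o in find(im): print(o["px"],o["cen"],o["yaw"],o["dots"],o["size"])
u,v=proj("top",[.447,.048,.022])[0].astype(int); print(u,v)
cv2.imwrite("pics/e1.png",cv2.resize(im[v-40:v+40,u-50:u+50],None,fx=6,fy=6,interpolation=cv2.INTER_CUBIC)[:,:,::-1])
E
```

```text
t 12.35 pos [ 0.6214 -0.0605  0.1753] ydir -18.60002182723441 q6 2.15915422702777 F [-0.229   0.0311 -0.1772] T [0.0156 0.05   0.0497] open mm 84.82971323089181 gf 0.0 tilt 0.003501189150685405
[0.619, -0.0625, 0.06, -18.5] xyz [-0.26 -0.16 11.53] dr [-0.   -0.   -0.02] rows 1.8
[0.619, -0.0625, 0.024, -18.5] xyz [0.  0.  3.6] dr [0. 0. 0.] rows 0.6
[351.7852 271.103 ] [ 0.4717 -0.197 ] -46.18708360105768 (array([ 0.4718, -0.1973]), np.float64(133.62405165965183)) [56.1529 93.9843]
[402.0952 205.4588] [ 0.6146 -0.3109] -45.14364622041711 (array([ 0.6156, -0.3118]), np.float64(-45.523695938429945)) [55.3885 95.8734]
[344.1713 199.3427] [ 0.6303 -0.1828] -106.00283327372324 (array([ 0.6313, -0.1831]), np.float64(-105.84338651324343)) [93.5118 57.8858]
238 283
```

View pics/e1.png

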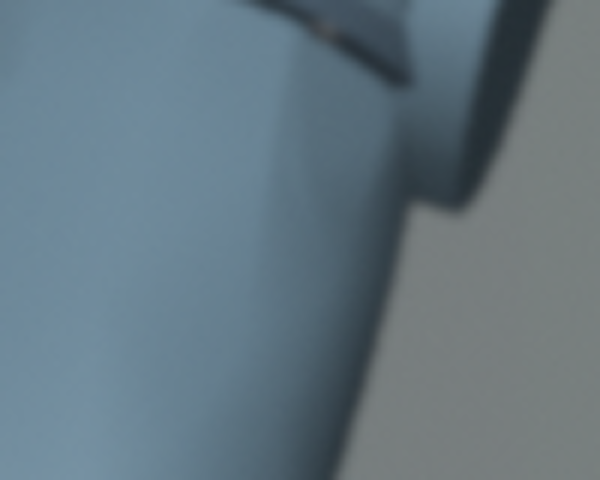

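The arm hides the collar here, so this crop shows nothing usable. I'll grip the first spacer.

{"op": "send_rows", "data": {"dr": [[0,0,0],[0,0,0],[0,0,0],[0,0,0],[0,0,0],[0,0,0],[0,0,0],[0,0,0]], "xyz": [[-0.3,-0.1,4],[-0.3,-0.1,8],[-0.3,-0.1,11],[-0.3,-0.1,13],[-0.3,-0.1,14],[-0.3,-0.1,14.7],[-0.3,-0.1,15.2],[-0.3,-0.1,15.2]], "jaw": [100,100,100,100,100,100,100,100]}}

```text
time_s: 13.4
eef_pos: [0.6197, -0.0631, 0.0236]
eef_rot: [0.0, 0.812, 0.584, 0.0]
wrist_force: [0.8, -0.3, 0.2]
opening: 0.999
grasp_force: 0.0
```

{"op": "send_rows", "data": {"dr": [[0,0,0],[0,0,0],[0,0,0],[0,0,0],[0,0,0],[0,0,0],[0,0,0],[0,0,0]], "xyz": [[0,0,0.1],[0,0,0.2],[0,0,0.2],[0,0,0.2],[0,0,0.2],[0,0,0.2],[0,0,0.2],[0,0,0.2]], "jaw": [100,90,80,70,60,50,40,30]}}

```text
time_s: 14.4
eef_pos: [0.6197, -0.0631, 0.0221]
eef_rot: [0.0, 0.812, 0.584, 0.0]
wrist_force: [-1.0, 0.3, 5.1]
opening: 0.643
grasp_force: 62.0
```

```bash
python3 - <<'E'
from h import *
plan([.52,.08,.15,20],[.442,.2478,.15,91.8],[.442,.2478,.125,91.8])
E
```

```text
t 14.4 pos [ 0.6197 -0.0631  0.0221] ydir -18.592222080992986 q6 1.880962410326784 F [-0.9608  0.3282  5.0546] T [ 0.1023  0.4098 -0.0054] open mm 54.683808841527636 gf 62.00179159641266 tilt 0.01945055728185048
[0.52, 0.08, 0.15, 20] xyz [ 10.38 -14.01 -12.79] dr [ 0.    0.   -6.43] rows 3.6
[0.442, 0.2478, 0.15, 91.8] xyz [18.44 -1.59  0.  ] dr [  0.     0.   -11.97] rows 6.7
[0.442, 0.2478, 0.125, 91.8] xyz [0.  0.  2.5] dr [0. 0. 0.] rows 0.4
```

{"op": "send_rows", "data": {"dr": [[0,0,0],[0,0,-1.7],[0,0,-3.4],[0,0,-5.1],[0,0,-6.8],[0,0,-8.5],[0,0,-10.2],[0,0,-11.4]], "xyz": [[0,0,-3],[0,0,-8],[2,-2.8,-12.8],[4,-5.6,-12.8],[6,-8.4,-12.8],[8,-11.2,-12.8],[10.4,-14,-12.8],[10.4,-14,-12.8]], "jaw": [30,30,30,30,30,30,30,30]}}

```text
time_s: 15.4
eef_pos: [0.5182, 0.0823, 0.149]
eef_rot: [-0.001, 0.34, 0.94, 0.0]
wrist_force: [-0.6, -1.1, -0.6]
opening: 0.642
grasp_force: 63.5
```

{"op": "send_rows", "data": {"dr": [[0,0,-1.7],[0,0,-3.4],[0,0,-5.1],[0,0,-6.8],[0,0,-7],[0,0,-7],[0,0,-7],[0,0,-7]], "xyz": [[4,2,0],[8,4,0],[12,6,0],[16,7.8,0],[16.8,7.8,0],[16.8,7.8,0],[16.8,7.8,0],[16.8,7.8,0]], "jaw": [30,30,30,30,30,30,30,30]}}

```text
time_s: 16.4
eef_pos: [0.4426, 0.2473, 0.1493]
eef_rot: [0.0, -0.015, 1.0, -0.0]
wrist_force: [0.4, -0.4, -1.1]
opening: 0.648
grasp_force: 63.6
```

```bash
python3 - <<'E'
from h import *
plan([.442,.2478,.113,91.8])
a=ctrl.camera("side"); b=ctrl.camera("top")
s=lambda im,u,v:cv2.resize(im[v:v+100,u:u+100],None,fx=4,fy=4,interpolation=cv2.INTER_CUBIC)
cv2.imwrite("pics/f1.png",np.hstack([s(a,180,125),s(b,90,230)])[:,:,::-1])
E
```

```text
t 16.4 pos [0.4426 0.2473 0.1493] ydir 91.66936171879438 q6 -75.90525362703015 F [ 0.4169 -0.4264 -1.0507] T [ 0.0227 -0.039  -0.0375] open mm 55.09359213923224 gf 63.56407821178436 tilt 0.014163277970552408
[0.442, 0.2478, 0.113, 91.8] xyz [0.06 0.06 3.63] dr [-0.    0.   -0.02] rows 0.6
```

View pics/f1.png

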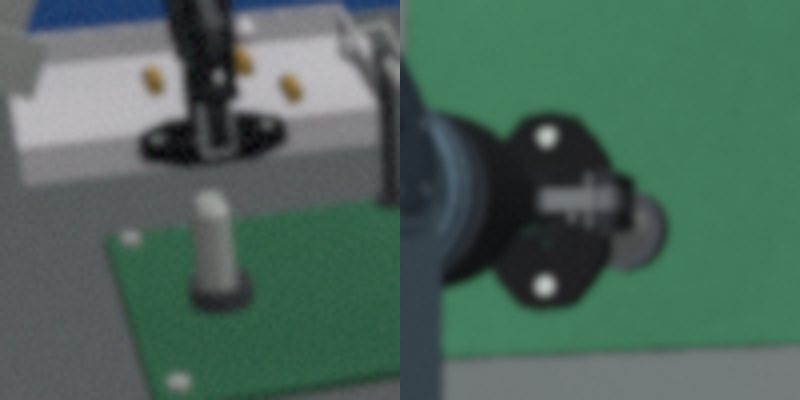

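Side crop: the spacer is held level above the arbor, whose top is at (210,205). Top crop: both white dots of the held spacer are visible at (546,136) and (545,286), so I can measure its offset in the same view as the arbor.

```bash
cat >> h.py <<'E'
def held(im,z,around=(.442,.2475),r=22):
    """the two white dots of a held spacer whose top is at z: midpoint, yaw"""
    u0,v0=proj("top",[*around,z])[0]
    B=cv2.resize(im,None,fx=S,fy=S,interpolation=cv2.INTER_CUBIC)
    m=((B.min(2)>150)).astype(np.uint8); n,_,st,ce=cv2.connectedComponentsWithStats(m)
    d=[]
    for k in range(1,n):
        uv=(ce[k]+.5)/S-.5
        if 3*S*S<st[k,4]<40*S*S and abs(uv[0]-u0)<r and abs(uv[1]-v0)<r+10: d.append(plane("top",uv,z)[0]); print("dot",uv,d[-1],st[k,4]/S/S)
    if len(d)==2:
        e=d[0]-d[1]; print("mid",np.mean(d,0),"yaw",np.degrees(np.arctan2(e[1],e[0])),"len",np.linalg.norm(e))
E
python3 - <<'E'
from h import *
p,_=now(); held(ctrl.camera("top"),p[2]-.0221+.010)
E
```

```text
t 16.5 pos [0.4424 0.2475 0.1493] ydir 91.69924221497105 q6 -75.91301895386546 F [-0.37   -0.0253  0.1121] T [ 0.0087 -0.0318  0.0155] open mm 54.647042065753325 gf 63.564292788505554 tilt 0.003862812508343983
dot [126.2462 263.6462] [0.4819 0.2479] 8.125
dot [125.7715 300.953 ] [0.4099 0.2457] 9.8125
mid [0.4459 0.2468] yaw 1.7443199161324947 len 0.07203070903323072
```

{"op": "send_rows", "data": {"dr": [[0,0,0],[0,0,0],[0,0,0],[0,0,0],[0,0,0],[0,0,0],[0,0,0],[0,0,0]], "xyz": [[0.4,0,1],[0.4,0,2],[0.4,0,3],[0.4,0,3.6],[0.4,0,4],[0.4,0,4.3],[0.4,0,4.5],[0.4,0,4.5]], "jaw": [30,30,30,30,30,30,30,30]}}

```text
time_s: 17.55
eef_pos: [0.438, 0.2481, 0.1043]
eef_rot: [0.0, -0.016, 1.0, 0.0]
wrist_force: [0.9, 0.4, -1.2]
opening: 0.646
grasp_force: 63.6
```

```bash
python3 - <<'E'
from h import *
now()
E
```

```text
t 17.55 pos [0.438  0.2481 0.1043] ydir 91.80323907882665 q6 -75.80898790982408 F [ 0.8731  0.3692 -1.2088] T [ 0.0331 -0.0245  0.0131] open mm 54.87784989450178 gf 63.567548990249634 tilt 0.005085829213810194
```

{"op": "send_rows", "data": {"dr": [[0,0,0],[0,0,0],[0,0,0],[0,0,0],[0,0,0],[0,0,0],[0,0,0],[0,0,0]], "xyz": [[0,0,0.7],[0,0,1.5],[0,0,2.3],[0,0,3.1],[0,0,3.9],[0,0,4.6],[0,0,5.2],[0,0,5.2]], "jaw": [30,30,30,30,30,30,30,30]}}

```text
time_s: 18.55
eef_pos: [0.4376, 0.2479, 0.0518]
eef_rot: [-0.001, -0.016, 1.0, -0.0]
wrist_force: [0.4, 0.1, -1.3]
opening: 0.641
grasp_force: 63.6
```

```bash
python3 - <<'E'
from h import *
now()
E
```

```text
t 18.55 pos [0.4376 0.2479 0.0518] ydir 91.7994106595 q6 -75.81132998653142 F [ 0.3742  0.1455 -1.2803] T [-0.0379 -0.0045 -0.0005] open mm 54.47407542614901 gf 63.55671286582947 tilt 0.0593758289659443
```

{"op": "send_rows", "data": {"dr": [[0,0,0],[0,0,0],[0,0,0],[0,0,0],[0,0,0],[0,0,0],[0,0,0],[0,0,0]], "xyz": [[0,0,0.2],[0,0,0.2],[0,0,0.2],[0,0,0.2],[0,0,0.2],[0,0,0.2],[0,0,-2],[0,0,-6]], "jaw": [30,30,50,70,90,100,100,100]}}

```text
time_s: 19.55
eef_pos: [0.4366, 0.2476, 0.1115]
eef_rot: [-0.002, -0.016, 1.0, -0.001]
wrist_force: [-0.1, 0.2, 0.3]
opening: 0.995
grasp_force: 0.0
```

{"op": "send_rows", "data": {"dr": [[0,0,0],[0,0,0],[0,0,1.7],[0,0,3.4],[0,0,5.1],[0,0,6.8],[0,0,7],[0,0,7]], "xyz": [[0,0,-4],[0,0,-6],[0,-5,-6],[-3,-10,-6],[-6,-15,-6],[-10,-20,-6],[-10,-20,-6],[-10,-20,-6]], "jaw": [100,100,100,100,100,100,100,100]}}

```text
time_s: 20.55
eef_pos: [0.5437, 0.0513, 0.1718]
eef_rot: [-0.001, 0.344, 0.939, 0.0]
wrist_force: [-0.7, 0.1, 0.4]
opening: 1.0
grasp_force: 0.0
```

```bash
python3 - <<'E'
from h import *
im=ctrl.camera("top")
for o in find(im): print(o["px"],o["cen"],o["yaw"],o["dots"],o["size"])
held(im,.037)
B=(.6313,-.1825)
plan([*B,.15,-16],[*B,.0225,-16])
E
```

```text
[351.882  270.9566] [ 0.4717 -0.197 ] -46.26581868452894 (array([ 0.4719, -0.1973]), np.float64(133.6019781612601)) [56.0007 93.9356]
[402.1845 205.4693] [ 0.6146 -0.3109] -45.076017879397654 (array([ 0.6155, -0.3118]), np.float64(-45.50831703427823)) [55.6381 95.9169]
[344.1286 199.358 ] [ 0.6303 -0.1828] -105.9853534989038 (array([ 0.6313, -0.183 ]), np.float64(74.18085510093158)) [93.5192 57.8055]
dot [143.0705 269.3477] [0.4777 0.2486] 6.875
t 20.6 pos [0.5433 0.052  0.1719] ydir 49.88607901288049 q6 -56.90131528549851 F [0.3382 1.266  0.1358] T [0.055  0.0138 0.0093] open mm 84.55900379778542 gf 0.0 tilt 0.0802060327670786
[0.6313, -0.1825, 0.15, -16] xyz [-21.84 -12.26   2.16] dr [-0.01 -0.01 10.98] rows 6.2
[0.6313, -0.1825, 0.0225, -16] xyz [ 0.    0.   12.75] dr [0. 0. 0.] rows 2.0
```

{"op": "send_rows", "data": {"dr": [[0,0,1.7],[0,0,3.4],[0,0,5.1],[0,0,6.8],[0,0,8.5],[0,0,10.2],[0,0,11],[0,0,11]], "xyz": [[-4,-2.2,1],[-8,-4.5,2],[-12,-6.8,2],[-16,-9,2],[-20,-11.3,2],[-22,-12.5,2],[-22,-12.5,2],[-22,-12.5,2]], "jaw": [100,100,100,100,100,100,100,100]}}

```text
time_s: 21.6
eef_pos: [0.6313, -0.1846, 0.1521]
eef_rot: [-0.0, 0.799, 0.602, -0.0]
wrist_force: [-0.1, -0.5, 0.8]
opening: 1.0
grasp_force: 0.0
```

{"op": "send_rows", "data": {"dr": [[0,0,0],[0,0,0],[0,0,0],[0,0,0],[0,0,0],[0,0,0],[0,0,0],[0,0,0]], "xyz": [[0,0,4],[0,0,8],[0,0,10],[0,0,11.5],[0,0,12.4],[0,0,12.8],[0,0,12.8],[0,0,12.8]], "jaw": [100,100,100,100,100,100,100,100]}}

```text
time_s: 22.6
eef_pos: [0.6321, -0.1865, 0.0252]
eef_rot: [0.001, 0.8, 0.6, 0.0]
wrist_force: [-0.1, -0.6, 0.6]
opening: 0.999
grasp_force: 0.0
```

```bash
python3 - <<'E'
from h import *
plan([.6308,-.1848,.0222,-16])
E
```

```text
t 22.6 pos [ 0.6321 -0.1865  0.0252] ydir -16.200626979141884 q6 -10.53560600000122 F [-0.0735 -0.6325  0.5876] T [ 0.0156  0.0489 -0.0281] open mm 84.9302324329529 gf 0.0 tilt 0.07961930773279638
[0.6308, -0.1848, 0.0222, -16] xyz [ 0.13 -0.17  0.3 ] dr [ 0.01  0.   -0.03] rows 0.1
```

Then grip, lift, rotate and carry to above the arbor (about the same shift as before).

{"op": "send_rows", "data": {"dr": [[0,0,0],[0,0,0],[0,0,0],[0,0,0],[0,0,0],[0,0,0],[0,0,0],[0,0,0]], "xyz": [[0.1,-0.2,0.2],[0.1,-0.2,0.3],[0.1,-0.2,0.3],[0.1,-0.2,0.3],[0.1,-0.2,0.3],[0.1,-0.2,0.3],[0.1,-0.2,0.3],[0.1,-0.2,0.3]], "jaw": [100,90,80,70,60,50,40,30]}}

```text
time_s: 23.6
eef_pos: [0.6303, -0.1848, 0.0221]
eef_rot: [0.0, 0.8, 0.6, 0.0]
wrist_force: [-1.4, 0.2, 4.8]
opening: 0.645
grasp_force: 62.4
```

```bash
python3 - <<'E'
from h import *
plan([.52,.0,.16,50],[.438,.248,.15,91.8])
E
```

```text
t 23.6 pos [ 0.6303 -0.1848  0.0221] ydir -16.19453344348519 q6 -10.477300296998536 F [-1.4171  0.1515  4.8404] T [ 0.1421  0.3704 -0.0263] open mm 54.81063403843329 gf 62.39342361688614 tilt 0.050326727205897086
[0.52, 0.0, 0.16, 50] xyz [ 14.67 -15.74 -13.8 ] dr [  0.01   0.01 -11.03] rows 6.2
[0.438, 0.248, 0.15, 91.8] xyz [22.22 13.73  1.  ] dr [ 0.    0.   -6.97] rows 4.2
```

{"op": "send_rows", "data": {"dr": [[0,0,0],[0,0,-1.7],[0,0,-3.4],[0,0,-5.1],[0,0,-6.8],[0,0,-8.5],[0,0,-10.2],[0,0,-11]], "xyz": [[0,0,-3],[0,0,-8],[3,-3.1,-13],[6,-6.3,-13.8],[9,-9.5,-13.8],[12,-12.7,-13.8],[14.7,-15.7,-13.8],[14.7,-15.7,-13.8]], "jaw": [30,30,30,30,30,30,30,30]}}

```text
time_s: 24.6
eef_pos: [0.5183, 0.0028, 0.1588]
eef_rot: [-0.001, 0.341, 0.94, 0.0]
wrist_force: [-0.8, -0.3, -0.9]
opening: 0.645
grasp_force: 63.5
```

{"op": "send_rows", "data": {"dr": [[0,0,-1.7],[0,0,-3.4],[0,0,-5.1],[0,0,-6.8],[0,0,-7],[0,0,-7],[0,0,-7],[0,0,-7]], "xyz": [[4.5,2.8,0.2],[9,5.6,0.4],[13.5,8.4,0.6],[18,11.2,0.8],[22.2,13.7,1],[22.2,13.7,1],[22.2,13.7,1],[22.2,13.7,1]], "jaw": [30,30,30,30,30,30,30,30]}}

```text
time_s: 25.6
eef_pos: [0.4396, 0.2472, 0.1493]
eef_rot: [0.0, -0.015, 1.0, -0.0]
wrist_force: [-0.6, -0.7, -0.6]
opening: 0.642
grasp_force: 63.6
```

```bash
python3 - <<'E'
from h import *
p,_=now(); held(ctrl.camera("top"),p[2]-.0121)
plan([.438,.248,.104,91.8])
E
```

```text
t 25.6 pos [0.4396 0.2472 0.1493] ydir 91.70011189049008 q6 -75.84361639601327 F [-0.5728 -0.6813 -0.6293] T [ 0.0188 -0.0229 -0.0228] open mm 54.60443613868358 gf 63.58125597238541 tilt 0.018160522954110865
dot [126.1362 266.7985] [0.4758 0.2478] 8.375
dot [143.1039 269.3566] [0.4705 0.2145] 5.9375
dot [125.7734 303.9766] [0.4042 0.2454] 9.6875
dot [142.7334 303.5896] [0.4046 0.2127] 7.0625
t 25.65 pos [0.4397 0.2471 0.1493] ydir 91.68362716674639 q6 -75.83862424274153 F [ 0.1321  1.0087 -0.6206] T [-0.0172 -0.0314 -0.0376] open mm 54.84884957635533 gf 63.58141779899597 tilt 0.01467874027210806
[0.438, 0.248, 0.104, 91.8] xyz [0.16 0.09 4.53] dr [-0.    0.   -0.02] rows 0.7
```

{"op": "send_rows", "data": {"dr": [[0,0,0],[0,0,0],[0,0,0],[0,0,0],[0,0,0],[0,0,0],[0,0,0],[0,0,0]], "xyz": [[-0.1,0.1,1],[-0.1,0.1,2],[-0.1,0.1,3],[-0.1,0.1,3.6],[-0.1,0.1,4],[-0.1,0.1,4.3],[-0.1,0.1,4.5],[-0.1,0.1,4.5]], "jaw": [30,30,30,30,30,30,30,30]}}

```text
time_s: 26.65
eef_pos: [0.44, 0.2493, 0.1043]
eef_rot: [0.0, -0.016, 1.0, 0.0]
wrist_force: [-0.3, 0.1, -0.7]
opening: 0.644
grasp_force: 63.6
```

{"op": "send_rows", "data": {"dr": [[0,0,0],[0,0,0],[0,0,0],[0,0,0],[0,0,0],[0,0,0],[0,0,0],[0,0,0]], "xyz": [[0,-0.1,0.7],[0,-0.1,1.5],[0,-0.1,2.3],[0,-0.1,3.1],[0,-0.1,3.7],[0,-0.1,4.1],[0,-0.1,4.3],[0,-0.1,4.3]], "jaw": [30,30,30,30,30,30,30,30]}}

```text
time_s: 27.65
eef_pos: [0.44, 0.2483, 0.0613]
eef_rot: [0.0, -0.016, 1.0, -0.0]
wrist_force: [0.6, -0.2, 0.0]
opening: 0.639
grasp_force: 63.6
```

{"op": "send_rows", "data": {"dr": [[0,0,0],[0,0,0],[0,0,0],[0,0,0],[0,0,0],[0,0,0],[0,0,0],[0,0,0]], "xyz": [[0,0,0.1],[0,0,0.2],[0,0,0.2],[0,0,0.2],[0,0,0.2],[0,0,0.2],[0,0,-2],[0,0,-6]], "jaw": [30,30,50,70,90,100,100,100]}}

```text
time_s: 28.65
eef_pos: [0.4386, 0.2478, 0.1205]
eef_rot: [-0.002, -0.016, 1.0, -0.001]
wrist_force: [-0.6, -0.5, 0.6]
opening: 0.993
grasp_force: 0.0
```

{"op": "send_rows", "data": {"dr": [[0,0,0],[0,0,0],[0,0,1.7],[0,0,3.4],[0,0,5.1],[0,0,6.8],[0,0,7.7],[0,0,7.7]], "xyz": [[0,0,-4],[0,0,-6],[0,-5,-6],[0,-10,-6],[0,-15,-6],[0,-20,-6],[0,-25,-6],[0,-27,-6]], "jaw": [100,100,100,100,100,100,100,100]}}

```text
time_s: 29.65
eef_pos: [0.4486, -0.024, 0.1816]
eef_rot: [0.0, 0.38, 0.925, -0.0]
wrist_force: [0.4, 1.3, -0.4]
opening: 0.998
grasp_force: 0.0
```

```bash
python3 - <<'E'
from h import *
im=ctrl.camera("top")
for o in find(im): print(o["px"],o["cen"],o["yaw"],o["dots"],o["size"])
held(im,.047)
D=(.4715,-.1985)
plan([*D,.14,44.2],[*D,.0221,44.2])
E
```

```text
[142.7129 286.7719] [0.4419 0.254 ] 1.4572800750359534 None [97.8968 65.0803]
[351.6386 270.7729] [ 0.4718 -0.197 ] -46.19002833964336 (array([ 0.4718, -0.1972]), np.float64(133.66173854028227)) [56.3952 94.3334]
[402.2413 205.8627] [ 0.6145 -0.3109] -45.07061666701847 (array([ 0.6156, -0.3118]), np.float64(-45.47547616993751)) [55.7766 96.2698]
dot [141.375 269.625] [0.4765 0.2488] 6.3125
dot [141.2202 304.2083] [0.4042 0.2463] 6.5625
mid [0.4403 0.2475] yaw 1.9833195877729848 len 0.07233907058983449
t 29.7 pos [ 0.4488 -0.0252  0.1816] ydir 45.431480415040504 q6 -63.75054705713204 F [ 0.7729 -1.5724  0.3042] T [ 0.0043 -0.0408 -0.0047] open mm 85.06508632807879 gf 0.0 tilt 0.10193787361207225
[0.4715, -0.1985, 0.14, 44.2] xyz [-13.77 -10.75   4.19] dr [-0.01  0.02  0.21] rows 2.9
[0.4715, -0.1985, 0.0221, 44.2] xyz [ 0.    0.   11.79] dr [0. 0. 0.] rows 1.9
```

{"op": "send_rows", "data": {"dr": [[0,0,0.3],[0,0,0.3],[0,0,0.3],[0,0,0.3],[0,0,0.3],[0,0,0.3],[0,0,0.3],[0,0,0.3]], "xyz": [[-4,-3,1],[-8,-6,2],[-12,-9,4],[-13.8,-10.8,4.2],[-13.8,-10.8,7],[-13.8,-10.8,10],[-13.8,-10.8,12],[-13.8,-10.8,12]], "jaw": [100,100,100,100,100,100,100,100]}}

```text
time_s: 30.7
eef_pos: [0.4704, -0.1941, 0.0598]
eef_rot: [-0.002, 0.392, 0.92, 0.0]
wrist_force: [0.0, 0.4, -0.4]
opening: 1.004
grasp_force: 0.0
```

```bash
python3 - <<'E'
from h import *
plan([.4715,-.1985,.0221,43.9])
E
```

```text
t 30.7 pos [ 0.4704 -0.1941  0.0598] ydir 43.81759755694331 q6 -79.63015300762288 F [ 0.0091  0.4443 -0.3778] T [-0.0588  0.0203 -0.0146] open mm 85.32198711724851 gf 0.0 tilt 0.22151247976352748
[0.4715, -0.1985, 0.0221, 43.9] xyz [-0.4  -0.23  3.77] dr [-0.01 -0.04 -0.01] rows 0.6
```

{"op": "send_rows", "data": {"dr": [[0,0,0],[0,0,0],[0,0,0],[0,0,0],[0,0,0],[0,0,0],[0,0,0],[0,0,0]], "xyz": [[0,0,1],[0,0,2],[0,0,3],[0,0,3.5],[0,0,3.5],[0,0,3.5],[0,0,3.5],[0,0,3.5]], "jaw": [100,100,100,100,100,100,100,100]}}

```text
time_s: 31.7
eef_pos: [0.4717, -0.1954, 0.0265]
eef_rot: [0.0, 0.392, 0.92, -0.0]
wrist_force: [-0.1, -0.1, -0.1]
opening: 0.998
grasp_force: 0.0
```

```bash
python3 - <<'E'
from h import *
plan([.4715,-.1985,.0221,43.9])
E
```

```text
t 31.7 pos [ 0.4717 -0.1954  0.0265] ydir 43.80242568503417 q6 -79.644437985167 F [-0.1184 -0.093  -0.0502] T [0.0192 0.0603 0.0315] open mm 84.82060335089838 gf 0.0 tilt 0.026970140626729217
[0.4715, -0.1985, 0.0221, 43.9] xyz [-0.21 -0.23  0.44] dr [ 0.    0.   -0.02] rows 0.1
```

{"op": "send_rows", "data": {"dr": [[0,0,0],[0,0,0],[0,0,0],[0,0,0],[0,0,0],[0,0,0],[0,0,0],[0,0,0]], "xyz": [[-0.2,-0.2,0.2],[-0.2,-0.2,0.4],[-0.2,-0.2,0.4],[-0.2,-0.2,0.4],[-0.2,-0.2,0.4],[-0.2,-0.2,0.4],[-0.2,-0.2,0.4],[-0.2,-0.2,0.4]], "jaw": [100,90,80,70,60,50,40,30]}}

```text
time_s: 32.7
eef_pos: [0.4715, -0.1981, 0.0231]
eef_rot: [-0.0, 0.392, 0.92, -0.0]
wrist_force: [-2.5, 2.2, 8.4]
opening: 0.639
grasp_force: 61.3
```

```bash
python3 - <<'E'
from h import *
plan([.44,.0,.16,91.8],[.439,.248,.15,91.8])
E
```

```text
t 32.7 pos [ 0.4715 -0.1981  0.0231] ydir 43.816996824794465 q6 -79.91116782689134 F [-2.5371  2.1907  8.3969] T [ 0.2651  0.523  -0.0262] open mm 54.27967926029387 gf 61.25814735889435 tilt 0.014766999318159526
[0.44, 0.0, 0.16, 91.8] xyz [ 16.48  11.44 -13.69] dr [-0. -0. -8.] rows 4.5
[0.439, 0.248, 0.15, 91.8] xyz [-0.68 24.79  1.  ] dr [0. 0. 0.] rows 4.0
```

{"op": "send_rows", "data": {"dr": [[0,0,0],[0,0,-1.7],[0,0,-3.4],[0,0,-5.1],[0,0,-6.8],[0,0,-8],[0,0,-8],[0,0,-8]], "xyz": [[0,0,-3],[0,0,-8],[3,2.2,-13],[6.5,4.5,-13.7],[10,7,-13.7],[13.5,9.4,-13.7],[16.5,11.4,-13.7],[16.5,11.4,-13.7]], "jaw": [30,30,30,30,30,30,30,30]}}

```text
time_s: 33.7
eef_pos: [0.4387, 0.0019, 0.1591]
eef_rot: [-0.0, -0.017, 1.0, 0.0]
wrist_force: [-0.2, -0.1, 0.0]
opening: 0.63
grasp_force: 63.2
```

{"op": "send_rows", "data": {"dr": [[0,0,0],[0,0,0],[0,0,0],[0,0,0],[0,0,0],[0,0,0],[0,0,0],[0,0,0]], "xyz": [[-0.1,5,0.2],[-0.2,10,0.4],[-0.4,15,0.6],[-0.6,20,0.8],[-0.7,24.8,1],[-0.7,24.8,1],[-0.7,24.8,1],[-0.7,24.8,1]], "jaw": [30,30,30,30,30,30,30,30]}}

```text
time_s: 34.7
eef_pos: [0.4392, 0.2467, 0.1493]
eef_rot: [-0.0, -0.015, 1.0, -0.0]
wrist_force: [-0.1, -0.8, -1.0]
opening: 0.637
grasp_force: 63.3
```

```bash
python3 - <<'E'
from h import *
p,_=now(); held(ctrl.camera("top"),p[2]-.0121)
plan([p[0],.248,.104,91.8])
E
```

```text
t 34.7 pos [0.4392 0.2467 0.1493] ydir 91.69958708761412 q6 -75.88257575059654 F [-0.1471 -0.8084 -0.9673] T [-0.0354 -0.0013  0.0148] open mm 54.166374048862046 gf 63.32601338624954 tilt 0.020238556955096264
dot [126.7197 267.303 ] [0.4748 0.2466] 8.25
dot [141.2255 304.1766] [0.4035 0.2156] 5.75
dot [126.2177 304.5   ] [0.4032 0.2445] 7.75
t 34.75 pos [0.4392 0.2467 0.1493] ydir 91.68798250330167 q6 -75.87232363292088 F [-0.3506 -0.6808 -0.2131] T [-0.0039 -0.0632  0.0191] open mm 53.72138883679468 gf 63.325883746147156 tilt 0.013598882414459909
[np.float64(0.43915151826162063), 0.248, 0.104, 91.8] xyz [-0.    0.13  4.53] dr [-0.    0.   -0.02] rows 0.7
```

{"op": "send_rows", "data": {"dr": [[0,0,0],[0,0,0],[0,0,0],[0,0,0],[0,0,0],[0,0,0],[0,0,0],[0,0,0]], "xyz": [[-0.2,0.1,1],[-0.2,0.1,2],[-0.2,0.1,3],[-0.2,0.1,3.6],[-0.2,0.1,4],[-0.2,0.1,4.3],[-0.2,0.1,4.5],[-0.2,0.1,4.5]], "jaw": [30,30,30,30,30,30,30,30]}}

```text
time_s: 35.75
eef_pos: [0.4408, 0.2491, 0.1043]
eef_rot: [0.0, -0.016, 1.0, 0.0]
wrist_force: [-0.4, -0.3, -0.6]
opening: 0.636
grasp_force: 63.3
```

```bash
python3 - <<'E'
from h import *
now()
E
```

```text
t 35.75 pos [0.4408 0.2491 0.1043] ydir 91.80764789058054 q6 -75.7935570500932 F [-0.3728 -0.3037 -0.5804] T [0.0156 0.0309 0.0099] open mm 54.073699124342404 gf 63.329923152923584 tilt 0.005348726180650776
```

{"op": "send_rows", "data": {"dr": [[0,0,0],[0,0,0],[0,0,0],[0,0,0],[0,0,0],[0,0,0],[0,0,0],[0,0,0]], "xyz": [[0,-0.1,0.6],[0,-0.1,1.2],[0,-0.1,1.8],[0,-0.1,2.4],[0,-0.1,2.9],[0,-0.1,3.2],[0,-0.1,3.3],[0,-0.1,3.3]], "jaw": [30,30,30,30,30,30,30,30]}}

```text
time_s: 36.75
eef_pos: [0.4408, 0.248, 0.0714]
eef_rot: [0.0, -0.016, 1.0, 0.0]
wrist_force: [-0.8, 0.1, -0.9]
opening: 0.637
grasp_force: 63.3
```

{"op": "send_rows", "data": {"dr": [[0,0,0],[0,0,0],[0,0,0],[0,0,0],[0,0,0],[0,0,0],[0,0,0],[0,0,0]], "xyz": [[0,0,0.1],[0,0,0.2],[0,0,0.2],[0,0,0.2],[0,0,0.2],[0,0,0.2],[0,0,-2],[0,0,-6]], "jaw": [30,30,50,70,90,100,100,100]}}

```text
time_s: 37.75
eef_pos: [0.4393, 0.2475, 0.1303]
eef_rot: [-0.002, -0.016, 1.0, -0.001]
wrist_force: [0.9, 1.1, 0.8]
opening: 1.001
grasp_force: 0.0
```

{"op": "send_rows", "data": {"dr": [[0,0,0],[0,0,0],[0,0,1.7],[0,0,3.4],[0,0,5.1],[0,0,6.8],[0,0,7.7],[0,0,7.7]], "xyz": [[0,0,-4],[0,0,-5],[0,-5,-5],[0,-10,-5],[0,-15,-5],[0,-20,-5],[0,-25,-5],[0,-27,-5]], "jaw": [100,100,100,100,100,100,100,100]}}

```text
time_s: 38.75
eef_pos: [0.4486, -0.0241, 0.1803]
eef_rot: [-0.001, 0.38, 0.925, -0.0]
wrist_force: [-0.5, -0.3, -0.3]
opening: 1.002
grasp_force: 0.0
```

```bash
python3 - <<'E'
from h import *
im=ctrl.camera("top")
for o in find(im): print(o["px"],o["cen"],o["yaw"],o["dots"],o["size"])
held(im,.057)
D=(.6153,-.3135)
plan([*D,.14,44.7],[*D,.0221,44.7])
E
```

```text
[141.8988 286.6641] [0.4425 0.2587] -176.74483311089114 (array([0.443 , 0.2636]), np.float64(1.628336665127946)) [99.3566 69.1001]
[402.2387 205.8601] [ 0.6145 -0.3109] -45.07473375067184 (array([ 0.6156, -0.3118]), np.float64(-45.46141209142488)) [55.7766 96.2699]
dot [139.9336 269.161 ] [0.4768 0.2484] 6.9375
dot [139.5582 303.63  ] [0.4053 0.2464] 6.3125
mid [0.441  0.2474] yaw 1.6373546673350559 len 0.07146950669152015
t 38.8 pos [ 0.4489 -0.0252  0.1804] ydir 45.42652308177983 q6 -63.74841223457033 F [-0.8787 -1.642  -0.0132] T [-0.0427 -0.0607 -0.0323] open mm 85.23977871279043 gf 0.0 tilt 0.09152353955960378
[0.6153, -0.3135, 0.14, 44.7] xyz [-32.09  -8.85   4.05] dr [-0.02 -0.    0.12] rows 5.4
[0.6153, -0.3135, 0.0221, 44.7] xyz [ 0.    0.   11.79] dr [0. 0. 0.] rows 1.9
```

{"op": "send_rows", "data": {"dr": [[0,0,0.1],[0,0,0.1],[0,0,0.1],[0,0,0.1],[0,0,0.1],[0,0,0.1],[0,0,0.1],[0,0,0.1]], "xyz": [[-5,-1.4,1],[-10,-2.8,2],[-15,-4.2,3],[-20,-5.6,4],[-25,-7,4],[-30,-8.3,4],[-32.1,-8.9,4],[-32.1,-8.9,4]], "jaw": [100,100,100,100,100,100,100,100]}}

```text
time_s: 39.8
eef_pos: [0.6161, -0.3106, 0.1395]
eef_rot: [-0.001, 0.383, 0.924, 0.0]
wrist_force: [0.0, 0.8, 0.9]
opening: 1.0
grasp_force: 0.0
```

{"op": "send_rows", "data": {"dr": [[0,0,0],[0,0,0],[0,0,0],[0,0,0],[0,0,0],[0,0,0],[0,0,0],[0,0,0]], "xyz": [[0,0,3],[0,0,6],[0,0,9],[0,0,10.5],[0,0,11.3],[0,0,11.3],[0,0,11.3],[0,0,11.3]], "jaw": [100,100,100,100,100,100,100,100]}}

```text
time_s: 40.8
eef_pos: [0.617, -0.3105, 0.0295]
eef_rot: [0.001, 0.383, 0.924, -0.0]
wrist_force: [-0.2, 0.4, 0.4]
opening: 1.004
grasp_force: 0.0
```

```bash
python3 - <<'E'
from h import *
plan([.6153,-.3135,.0225,44.7])
E
```

```text
t 40.8 pos [ 0.617  -0.3105  0.0295] ydir 44.997996811289724 q6 -81.5346602683954 F [-0.2081  0.4426  0.4252] T [-0.0172  0.0337 -0.0585] open mm 85.37566017991723 gf 0.0 tilt 0.10974285762620944
[0.6153, -0.3135, 0.0225, 44.7] xyz [-0.09 -0.33  0.7 ] dr [0.   0.02 0.05] rows 0.1
```

{"op": "send_rows", "data": {"dr": [[0,0,0],[0,0,0],[0,0,0],[0,0,0],[0,0,0],[0,0,0],[0,0,0],[0,0,0]], "xyz": [[-0.1,-0.3,0.3],[-0.1,-0.3,0.6],[-0.1,-0.3,0.7],[-0.1,-0.3,0.7],[-0.1,-0.3,0.7],[-0.1,-0.3,0.7],[-0.1,-0.3,0.7],[-0.1,-0.3,0.7]], "jaw": [100,90,80,70,60,50,40,30]}}

```text
time_s: 41.8
eef_pos: [0.6153, -0.3131, 0.0219]
eef_rot: [0.0, 0.383, 0.924, -0.0]
wrist_force: [0.2, 0.4, 4.7]
opening: 0.647
grasp_force: 63.8
```

```bash
python3 - <<'E'
from h import *
plan([.45,.0,.165,91.8],[.4395,.248,.155,91.8])
E
```

```text
t 41.8 pos [ 0.6153 -0.3131  0.0219] ydir 45.00360922273125 q6 -81.7991044085209 F [0.198  0.4425 4.7197] T [0.0855 0.0221 0.0048] open mm 55.0304457385814 gf 63.84305387735367 tilt 0.057259323866409244
[0.45, 0.0, 0.165, 91.8] xyz [ 33.81  10.46 -14.35] dr [-0.    0.01 -7.8 ] rows 6.1
[0.4395, 0.248, 0.155, 91.8] xyz [ 0.27 24.82  1.  ] dr [0. 0. 0.] rows 4.0
```

{"op": "send_rows", "data": {"dr": [[0,0,0],[0,0,-1.7],[0,0,-3.4],[0,0,-5.1],[0,0,-6.8],[0,0,-7.8],[0,0,-7.8],[0,0,-7.8]], "xyz": [[0,0,-3],[2,0.7,-8],[8,2.5,-12],[13.5,4.2,-14],[19,5.9,-14.3],[24.5,7.6,-14.3],[30,9.3,-14.3],[33.8,10.5,-14.3]], "jaw": [30,30,30,30,30,30,30,30]}}

```text
time_s: 42.8
eef_pos: [0.4481, 0.0025, 0.1636]
eef_rot: [-0.001, -0.016, 1.0, 0.0]
wrist_force: [1.4, 0.5, -0.7]
opening: 0.643
grasp_force: 63.5
```

{"op": "send_rows", "data": {"dr": [[0,0,0],[0,0,0],[0,0,0],[0,0,0],[0,0,0],[0,0,0],[0,0,0],[0,0,0]], "xyz": [[0.1,5,0.2],[0.2,10,0.4],[0.2,15,0.6],[0.3,20,0.8],[0.3,24.8,1],[0.3,24.8,1],[0.3,24.8,1],[0.3,24.8,1]], "jaw": [30,30,30,30,30,30,30,30]}}

```text
time_s: 43.8
eef_pos: [0.4394, 0.2471, 0.1541]
eef_rot: [-0.0, -0.015, 1.0, -0.0]
wrist_force: [0.2, -0.5, 0.1]
opening: 0.646
grasp_force: 63.6
```

```bash
python3 - <<'E'
from h import *
p,_=now(); held(ctrl.camera("top"),p[2]-.0121)
plan([p[0],.248,.104,91.8])
E
```

```text
t 43.8 pos [0.4394 0.2471 0.1541] ydir 91.72271718400023 q6 -75.86799204185462 F [ 0.2279 -0.5048  0.0828] T [0.0405 0.0092 0.0211] open mm 54.88978767475592 gf 63.55369448661804 tilt 0.037211680833739595
dot [125.4555 266.7669] [0.4755 0.2473] 7.375
dot [139.6445 303.6737] [0.4044 0.217 ] 4.8125
dot [124.7465 304.3592] [0.4034 0.2456] 8.875
t 43.85 pos [0.4395 0.2471 0.1542] ydir 91.69983456411777 q6 -75.85877721058067 F [-0.143   0.0401 -0.495 ] T [-0.0189  0.0228  0.0128] open mm 55.165241713920715 gf 63.55384021997452 tilt 0.019746297056685805
[np.float64(0.4393603306601142), 0.248, 0.104, 91.8] xyz [0.01 0.1  5.02] dr [-0.   -0.   -0.02] rows 0.8
```

{"op": "send_rows", "data": {"dr": [[0,0,0],[0,0,0],[0,0,0],[0,0,0],[0,0,0],[0,0,0],[0,0,0],[0,0,0]], "xyz": [[-0.2,0.1,1],[-0.2,0.1,2],[-0.2,0.1,3],[-0.2,0.1,4],[-0.2,0.1,4.5],[-0.2,0.1,4.8],[-0.2,0.1,5],[-0.2,0.1,5]], "jaw": [30,30,30,30,30,30,30,30]}}

```text
time_s: 44.85
eef_pos: [0.4414, 0.2493, 0.1044]
eef_rot: [0.0, -0.016, 1.0, 0.0]
wrist_force: [0.3, 0.2, -0.6]
opening: 0.646
grasp_force: 63.6
```

```bash
python3 - <<'E'
from h import *
now()
E
```

```text
t 44.85 pos [0.4414 0.2493 0.1044] ydir 91.80533665851308 q6 -75.78651472242417 F [ 0.2533  0.2498 -0.578 ] T [ 0.0584  0.011  -0.0438] open mm 54.88691755338085 gf 63.562271296978 tilt 0.011782045559832128
```

{"op": "send_rows", "data": {"dr": [[0,0,0],[0,0,0],[0,0,0],[0,0,0],[0,0,0],[0,0,0],[0,0,0],[0,0,0]], "xyz": [[0,-0.1,0.5],[0,-0.1,1],[0,-0.1,1.5],[0,-0.1,2],[0,-0.1,2.3],[0,-0.1,2.3],[0,-0.1,2.5],[0,-0.1,2.5]], "jaw": [30,30,30,30,30,30,30,30]}}

```text
time_s: 45.85
eef_pos: [0.4413, 0.2483, 0.0793]
eef_rot: [-0.0, -0.016, 1.0, 0.0]
wrist_force: [0.6, -0.0, -1.7]
opening: 0.641
grasp_force: 63.6
```

{"op": "send_rows", "data": {"dr": [[0,0,0],[0,0,0],[0,0,0],[0,0,0],[0,0,0],[0,0,0],[0,0,0],[0,0,0]], "xyz": [[0,0,0],[0,0,0],[0,0,0],[0,0,0],[0,0,0],[0,0,-2],[0,0,-6],[0,0,-8]], "jaw": [50,70,80,90,100,100,100,100]}}

```text
time_s: 46.85
eef_pos: [0.4423, 0.2485, 0.1614]
eef_rot: [0.001, -0.016, 1.0, 0.0]
wrist_force: [-0.8, -0.5, -0.1]
opening: 1.001
grasp_force: 0.0
```

{"op": "send_rows", "data": {"dr": [[0,0,0],[0,0,0],[0,0,0],[0,0,0],[0,0,0],[0,0,0],[0,0,0],[0,0,0]], "xyz": [[0,-5,0],[0,-10,0],[0,-15,0],[0,-20,0],[0,-25,0],[0,-30,0],[0,-30,0],[0,-30,0]], "jaw": [100,100,100,100,100,100,100,100]}}

```text
time_s: 47.85
eef_pos: [0.4506, -0.0513, 0.1592]
eef_rot: [-0.0, -0.015, 1.0, 0.0]
wrist_force: [-0.3, 1.5, 0.0]
opening: 1.002
grasp_force: 0.0
```

```bash
python3 - <<'E'
from h import *
now(); b=ctrl.camera("top"); a=ctrl.camera("side")
held(b,.067)
s=lambda im,u,v:cv2.resize(im[v:v+100,u:u+150],None,fx=5,fy=5,interpolation=cv2.INTER_CUBIC)
cv2.imwrite("pics/g1.png",s(b,115,245)[:,:,::-1])
cv2.imwrite("pics/g2.png",cv2.resize(a[120:240,180:340],None,fx=5,fy=5,interpolation=cv2.INTER_CUBIC)[:,:,::-1])
E
```

```text
t 47.85 pos [ 0.4506 -0.0513  0.1592] ydir 91.75250015523332 q6 -113.33112789864252 F [-0.3271  1.4544  0.031 ] T [ 0.0122 -0.0511 -0.0104] open mm 85.16930790163833 gf 0.0 tilt 0.04238634416465816
dot [138.3093 268.3952] [0.4777 0.2484] 6.1875
dot [137.6733 303.5284] [0.4055 0.2468] 7.4375
mid [0.4416 0.2476] yaw 1.2484413480458474 len 0.0722021707896011
```

View pics/g1.png

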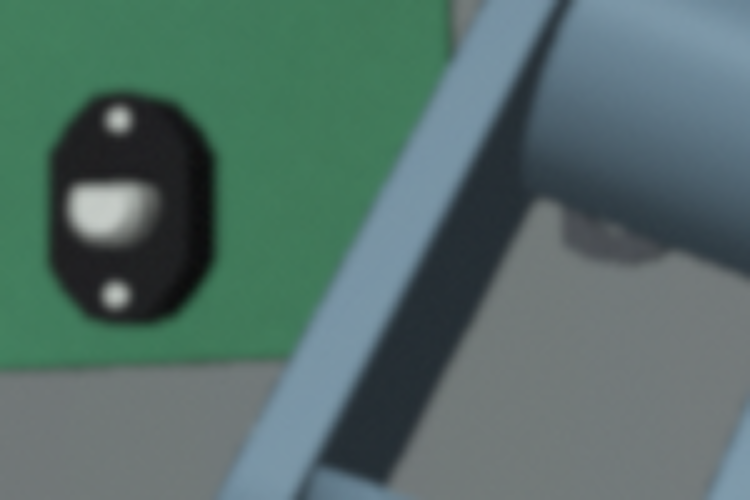

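View pics/g2.png

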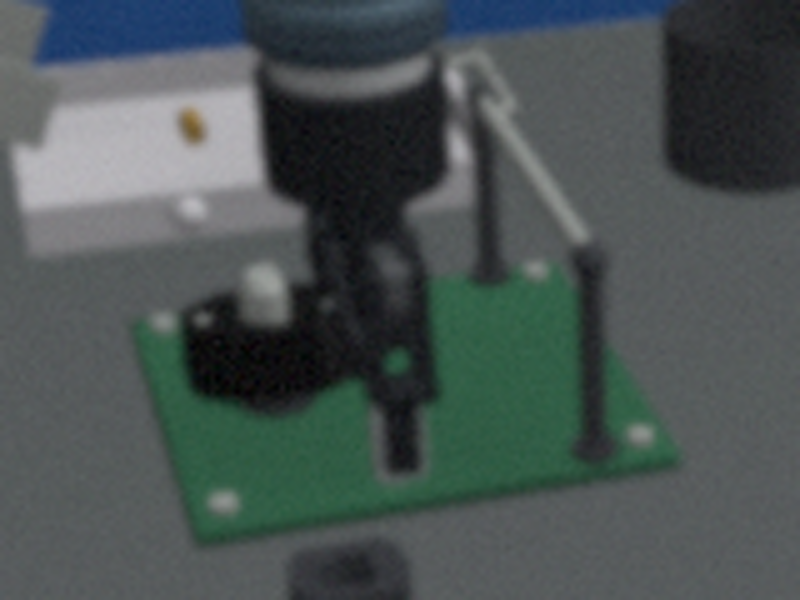

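Top crop: the stack sits level and keyed on the arbor, with dots at (118,120) and (116,295). Side crop: the stack is four spacers high, and the collar stands on the counter at (350,565). I'll fetch the collar.

{"op": "send_rows", "data": {"dr": [[0,0,0],[0,0,0],[0,0,0],[0,0,0],[0,0,0],[0,0,0],[0,0,0],[0,0,0]], "xyz": [[0,4,0],[0,8,0],[0,9.9,2],[0,9.9,5],[0,9.9,8],[0,9.9,9],[0,9.9,9],[0,9.9,9]], "jaw": [100,100,100,100,100,100,100,100]}}

```text
time_s: 48.95
eef_pos: [0.4486, 0.0474, 0.0704]
eef_rot: [0.001, -0.016, 1.0, -0.0]
wrist_force: [0.6, 0.1, -0.8]
opening: 1.0
grasp_force: 0.0
```

```bash
python3 - <<'E'
from h import *
plan([.448,.0481,.0305,91.8])
E
```

```text
t 48.95 pos [0.4486 0.0474 0.0704] ydir 91.82885009361596 q6 -100.93362633437492 F [ 0.5705  0.1257 -0.8371] T [-0.0257  0.0304  0.0167] open mm 85.0291788529981 gf 0.0 tilt 0.11009697295626486
[0.448, 0.0481, 0.0305, 91.8] xyz [0.06 0.07 3.99] dr [-0.    0.02  0.  ] rows 0.6
```

{"op": "send_rows", "data": {"dr": [[0,0,0],[0,0,0],[0,0,0],[0,0,0],[0,0,0],[0,0,0],[0,0,0],[0,0,0]], "xyz": [[0,0.1,2],[0,0.1,3.5],[0,0.1,4],[0,0.1,4],[0,0.1,4],[0,0.1,4],[0,0.1,4],[0,0.1,4]], "jaw": [100,100,100,90,75,60,45,30]}}

```text
time_s: 49.95
eef_pos: [0.4481, 0.0482, 0.0302]
eef_rot: [0.0, -0.016, 1.0, -0.0]
wrist_force: [-2.6, -1.2, 7.7]
opening: 0.568
grasp_force: 61.8
```

{"op": "send_rows", "data": {"dr": [[0,0,0],[0,0,0],[0,0,0],[0,0,0],[0,0,0],[0,0,0],[0,0,0],[0,0,0]], "xyz": [[0,0,0],[0,0,0],[0,0,0],[0,0,0],[0,0,0],[0,0,0],[0,0,0],[0,0,0]], "jaw": [20,20,20,20,20,20,20,20]}}

```text
time_s: 50.95
eef_pos: [0.4481, 0.0482, 0.0302]
eef_rot: [0.0, -0.016, 1.0, -0.0]
wrist_force: [-3.3, 0.2, 7.6]
opening: 0.564
grasp_force: 61.8
```

```bash
python3 - <<'E'
from h import *
plan([.448,.048,.15,91.8],[.4416,.248,.15,91.8])
E
```

```text
t 50.95 pos [0.4481 0.0482 0.0302] ydir 91.80832746487485 q6 -100.80310696138932 F [-3.2777  0.1805  7.5801] T [-0.1185  0.4566 -0.0397] open mm 47.92549994649446 gf 61.80031210184097 tilt 0.045116313605784414
[0.448, 0.048, 0.15, 91.8] xyz [  0.    -0.02 -11.98] dr [-0.    0.01  0.  ] rows 1.9
[0.4416, 0.248, 0.15, 91.8] xyz [ 0.01 20.01  0.  ] dr [0. 0. 0.] rows 3.2
```

{"op": "send_rows", "data": {"dr": [[0,0,0],[0,0,0],[0,0,0],[0,0,0],[0,0,0],[0,0,0],[0,0,0],[0,0,0]], "xyz": [[0,0,-3],[0,0,-7],[0,0,-10.5],[0,5,-12],[0,10,-12],[0,15,-12],[0,20,-12],[0,20,-12]], "jaw": [20,20,20,20,20,20,20,20]}}

```text
time_s: 51.95
eef_pos: [0.4402, 0.2511, 0.1489]
eef_rot: [-0.0, -0.018, 1.0, 0.0]
wrist_force: [0.1, -0.6, -4.4]
opening: 0.563
grasp_force: 65.2
```

{"op": "send_rows", "data": {"dr": [[0,0,0],[0,0,0],[0,0,0],[0,0,0],[0,0,0],[0,0,0],[0,0,0],[0,0,0]], "xyz": [[0,0,0.5],[0,0,1],[0,0,1.5],[0,0,2],[0,0,2],[0,0,2],[0,0,2],[0,0,2]], "jaw": [20,20,20,20,20,20,20,20]}}

```text
time_s: 52.95
eef_pos: [0.4415, 0.2483, 0.1295]
eef_rot: [0.0, -0.016, 1.0, 0.0]
wrist_force: [-0.9, -0.2, -3.1]
opening: 0.562
grasp_force: 65.2
```

```bash
python3 - <<'E'
from h import *
plan([.4416,.248,.113,91.8])
E
```

```text
t 52.95 pos [0.4415 0.2483 0.1295] ydir 91.80736746468861 q6 -75.89950562074795 F [-0.8945 -0.1767 -3.1012] T [ 0.0088 -0.0126 -0.0094] open mm 47.758377502076605 gf 65.17998933792114 tilt 0.02108587339350738
[0.4416, 0.248, 0.113, 91.8] xyz [-0.01 -0.03  1.65] dr [0. 0. 0.] rows 0.3
```

Bottom is now at 0.0995; lower onto the arbor.

{"op": "send_rows", "data": {"dr": [[0,0,0],[0,0,0],[0,0,0],[0,0,0],[0,0,0],[0,0,0],[0,0,0],[0,0,0]], "xyz": [[0,0,0.4],[0,0,0.8],[0,0,1.1],[0,0,1.4],[0,0,1.7],[0,0,1.9],[0,0,1.9],[0,0,1.9]], "jaw": [20,20,20,20,20,20,20,20]}}

```text
time_s: 53.95
eef_pos: [0.4414, 0.2482, 0.1104]
eef_rot: [0.0, -0.016, 1.0, 0.0]
wrist_force: [0.2, -0.1, -3.8]
opening: 0.559
grasp_force: 65.2
```

```bash
python3 - <<'E'
from h import *
now()
E
```

```text
t 53.95 pos [0.4414 0.2482 0.1104] ydir 91.80100215262152 q6 -75.8997165992963 F [ 0.2428 -0.095  -3.7577] T [ 0.001  -0.0445  0.0572] open mm 47.495593598029885 gf 65.22246569395065 tilt 0.008159573794277376
```

{"op": "send_rows", "data": {"dr": [[0,0,0],[0,0,0],[0,0,0],[0,0,0],[0,0,0],[0,0,0],[0,0,0],[0,0,0]], "xyz": [[0,0,0.4],[0,0,0.8],[0,0,1.1],[0,0,1.2],[0,0,1.3],[0,0,1.4],[0,0,1.4],[0,0,1.4]], "jaw": [20,20,20,20,20,20,20,20]}}

```text
time_s: 54.95
eef_pos: [0.4416, 0.2483, 0.0973]
eef_rot: [0.0, -0.016, 1.0, -0.0]
wrist_force: [-2.9, -0.7, 4.8]
opening: 0.566
grasp_force: 66.2
```

```bash
python3 - <<'E'
from h import *
now()
E
```

```text
t 54.95 pos [0.4416 0.2483 0.0973] ydir 91.81336260704563 q6 -75.89953532547027 F [-2.8937 -0.7112  4.7664] T [-0.3523  0.5976 -0.0062] open mm 48.10372090184363 gf 66.19055449962616 tilt 0.025126881014633895
```

{"op": "send_rows", "data": {"dr": [[0,0,0],[0,0,0],[0,0,0],[0,0,0],[0,0,0],[0,0,0],[0,0,0],[0,0,0]], "xyz": [[0,0,0],[0,0,0],[0,0,0],[0,0,0],[0,0,0],[0,0,-2],[0,0,-6],[0,0,-10]], "jaw": [50,70,80,90,100,100,100,100]}}

```text
time_s: 55.95
eef_pos: [0.441, 0.2481, 0.1971]
eef_rot: [-0.0, -0.016, 1.0, -0.0]
wrist_force: [0.6, 0.3, 0.8]
opening: 1.003
grasp_force: 0.0
```

{"op": "send_rows", "data": {"dr": [[0,0,0],[0,0,0],[0,0,0],[0,0,0],[0,0,0],[0,0,0],[0,0,0],[0,0,0]], "xyz": [[0,-6,0],[0,-12,0],[0,-18,0],[0,-24,0],[0,-30,0],[0,-36,0],[0,-36,0],[0,-36,0]], "jaw": [100,100,100,100,100,100,100,100]}}

```text
time_s: 56.95
eef_pos: [0.4524, -0.1113, 0.196]
eef_rot: [-0.0, -0.015, 1.0, 0.0]
wrist_force: [0.2, 0.1, 0.7]
opening: 0.999
grasp_force: 0.0
```

```bash
python3 - <<'E'
from h import *
plan([.459,-.3995,.2,102.6]); b=ctrl.camera("top"); a=ctrl.camera("side")
B=cv2.resize(b,None,fx=S,fy=S,interpolation=cv2.INTER_CUBIC);hsv=cv2.cvtColor(B,cv2.COLOR_RGB2HSV)
m=((B.min(2)>140)&(hsv[...,1]<40)).astype(np.uint8)
for k in cv2.findContours(m,0,1)[0]:
    u=(k[:,0]+.5)/S-.5; ar=cv2.contourArea(k)/S/S
    if ar>500 and 350<u[:,0].mean()<500: r=cv2.minAreaRect(u.astype(np.float32)); bb=cv2.boxPoints(r); print(ar,r,plane("top",bb,0),plane("top",bb,.07))
f=lambda im,u,v:cv2.resize(im[v:v+110,u:u+100],(400,440),interpolation=cv2.INTER_CUBIC)
cv2.imwrite("pics/i1.png",np.hstack([f(b,400,220),f(b,100,240)])[:,:,::-1])
E
```

```text
t 56.95 pos [ 0.4524 -0.1113  0.196 ] ydir 91.73710391687487 q6 -120.23357768500897 F [0.2397 0.0697 0.7012] T [ 0.0276 -0.0255 -0.0505] open mm 84.88452589327677 gf 0.0 tilt 0.055793585152140175
[0.459, -0.3995, 0.2, 102.6] xyz [  0.21 -28.83  -0.42] dr [ 0.01 -0.   -1.81] rows 4.6
2974.15625 ((460.3352966308594, 269.29974365234375), (41.45473098754883, 74.36529541015625), 2.353296995162964) [[ 0.3955 -0.3828]
 [ 0.5579 -0.3962]
 [ 0.5531 -0.4873]
 [ 0.391  -0.4722]] [[ 0.3955 -0.3685]
 [ 0.5483 -0.3811]
 [ 0.5438 -0.4668]
 [ 0.3912 -0.4526]]
```

View pics/i1.png

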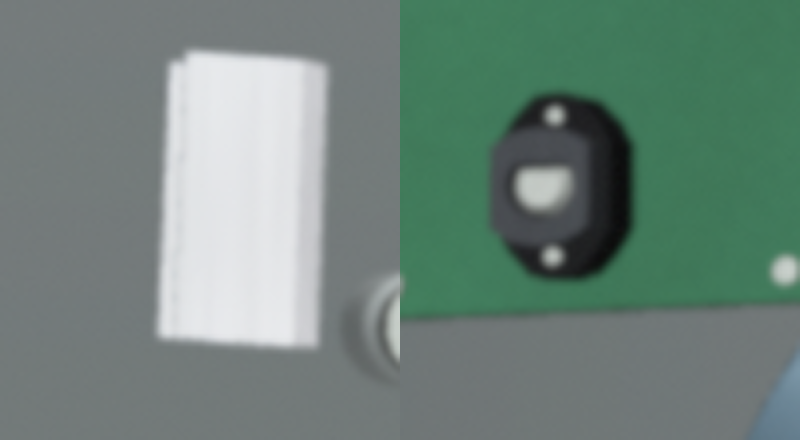

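The guard has been knocked over. In the left crop it lies on one leg with its feet to the left (+y) and its crown to the right (−y): upper foot edge at crop x≈185, fold at x≈298, crown edge at x≈322. In the right crop the collar is seated on the stack. I'll measure the guard's lying pose.

```bash
python3 - <<'E'
from h import *
im=ctrl.camera("top"); g=cv2.resize(im,None,fx=S,fy=S,interpolation=cv2.INTER_CUBIC).min(2)
for v in (245,255,262,270,278,285,295):
    row=g[int((v+.5)*S)].astype(int); d=np.diff(row[430*S:500*S]); 
    k=[(round((i+430*S)/S,1),int(row[i+430*S-6]),int(row[i+430*S+6])) for i in range(8,len(d)-8) if abs(row[i+430*S+4]-row[i+430*S-4])>14 and abs(row[i+430*S+4]-row[i+430*S-4])==max(abs(row[j+430*S+4]-row[j+430*S-4]) for j in range(i-6,i+7))]
    print(v,k)
cr=lambda u,v:plane("top",[400+u/4,220+v/4],.044)[0]
for n,u,v in(("foot far",187,52),("foot near",181,340),("fold far",305,62),("fold near",292,345)): print(n,cr(u,v))
s=ctrl.camera("side"); cv2.imwrite("pics/j1.png",cv2.resize(s[300:440,200:380],None,fx=4,fy=4,interpolation=cv2.INTER_CUBIC)[:,:,::-1])
E
```

```text
245 [(441.8, 118, 218), (442.0, 123, 223), (475.2, 227, 204), (475.5, 226, 203), (481.5, 199, 120)]
255 [(441.5, 122, 218), (474.8, 225, 204), (475.0, 225, 203), (481.0, 194, 124), (481.2, 192, 120)]
262 [(441.2, 123, 217), (474.8, 225, 202), (480.8, 192, 124)]
270 [(440.8, 121, 217), (474.2, 225, 202), (474.5, 225, 202), (480.5, 195, 123), (480.8, 192, 120)]
278 [(440.5, 122, 216), (474.0, 227, 202), (474.2, 226, 201), (474.5, 226, 201), (480.2, 194, 121)]
285 [(440.0, 121, 213), (473.8, 228, 204), (474.0, 226, 202), (480.0, 194, 124), (480.2, 192, 121)]
295 [(439.8, 120, 218), (473.2, 230, 207), (473.5, 229, 206), (479.5, 197, 125), (479.8, 194, 122), (492.0, 114, 150), (495.8, 153, 124)]
foot far [ 0.5481 -0.3984]
foot near [ 0.3966 -0.3888]
fold far [ 0.542  -0.4607]
fold near [ 0.3934 -0.4464]
```

View pics/j1.png

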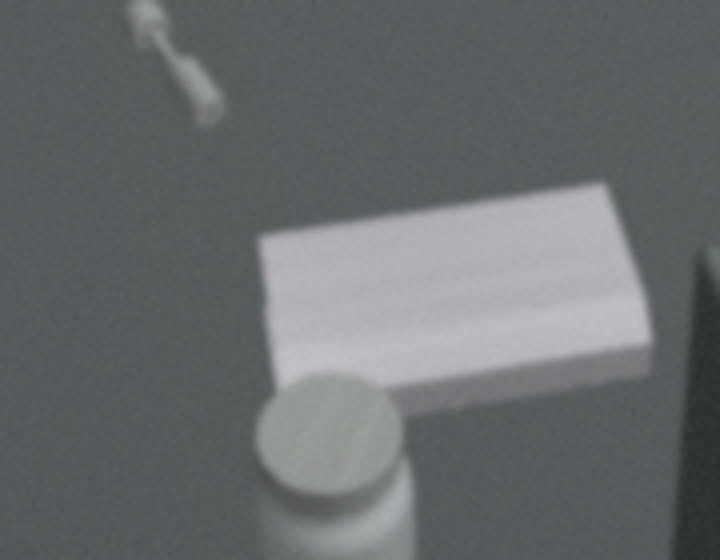

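The side crop confirms it: the flat upper leg is on top, with the fold and the shaded crown face towards the camera at (530,390). The crown face is about 15 mm high, and the jar stands clear of mid-length.

```bash
python3 - <<'E'
from h import *
f=lambda u,v,z:plane("top",[u,v],z)[0]
F=[f(441.9,245,.002),f(439.75,295,.002)]; G=[f(475.3,245,.044),f(473.3,295,.044)]; Cc=[f(481.4,245,.0295),f(479.6,295,.0295)]
for n,p in(("foot",F),("fold",G),("crown",Cc)):
    e=p[0]-p[1]; print(n,p,"yaw",np.degrees(np.arctan2(e[1],e[0])))
c=np.array([.472,-.43]); a=np.radians(-4.5); l=np.array([np.cos(a),np.sin(a)]); n=np.array([-l[1],l[0]])
for q,p in(("foot",F),("fold",G),("crown",Cc)): print(q,"perp",(np.mean(p,0)-c)@n*1e3)
# length ends (z=.044) along l
for u,v in((446.75,233),(476.2,235.5),(445.2,305),(473,306.2)): print((f(u,v,.044)-c)@l*1e3)
plan([*c,.2,95],)
E
```

```text
foot [array([ 0.5272, -0.3961]), array([ 0.4182, -0.3869])] yaw -4.816059161666918
fold [array([ 0.5218, -0.4577]), array([ 0.4167, -0.4482])] yaw -5.153216602563456
crown [array([ 0.5233, -0.4748]), array([ 0.4169, -0.4654])] yaw -5.0198222988219365
foot perp 38.41465359273126
fold perp -23.087907526121644
crown perp -40.118120190655965
73.35109561887707
72.23313350983184
-78.43595672956988
-76.91702067763913
t 57.15 pos [ 0.4527 -0.1101  0.1962] ydir 91.93720625277531 q6 -120.26681611570652 F [0.6296 0.2573 0.1523] T [ 0.0845 -0.0024  0.0111] open mm 84.80305249146978 gf 0.0 tilt 0.017669600754584954
[np.float64(0.472), np.float64(-0.43), 0.2, 95] xyz [ -0.85 -32.03  -0.39] dr [ 0.   -0.   -0.51] rows 5.1
```

{"op": "send_rows", "data": {"dr": [[0,0,0.5],[0,0,1],[0,0,1.1],[0,0,1.1],[0,0,1.1],[0,0,1.1],[0,0,1.1],[0,0,1.1]], "xyz": [[-1,-4,0],[-2,-9,0],[-2,-9,5],[-2,-9,10],[-2,-9,14],[-2,-9,16],[-2,-9,16.5],[-2,-9,16.5]], "jaw": [91,91,91,91,91,91,91,91]}}

```text
time_s: 58.15
eef_pos: [0.476, -0.2004, 0.0317]
eef_rot: [0.0, 0.041, 0.999, -0.0]
wrist_force: [-0.2, 0.9, 0.0]
opening: 0.909
grasp_force: 0.0
```

{"op": "send_rows", "data": {"dr": [[0,0,0],[0,0,0],[0,0,0],[0,0,0],[0,0,0],[0,0,0],[0,0,0],[0,0,0]], "xyz": [[0,0,0.2],[0,0,0.4],[0,0,0.6],[0,0,0.8],[0,0,1],[0,0,1],[0,0,1],[0,0,1]], "jaw": [91,91,91,91,91,91,91,91]}}

```text
time_s: 59.15
eef_pos: [0.4755, -0.2009, 0.0213]
eef_rot: [0.0, 0.042, 0.999, -0.0]
wrist_force: [-0.7, 0.0, -0.5]
opening: 0.911
grasp_force: 0.0
```

{"op": "send_rows", "data": {"dr": [[0,0,0],[0,0,0],[0,0,0],[0,0,0],[0,0,0],[0,0,0],[0,0,0],[0,0,0]], "xyz": [[0,0,0.1],[0,0,0.2],[0,0,0.3],[0,0,0.4],[0,0,0.5],[0,0,0.5],[0,0,0.5],[0,0,0.5]], "jaw": [91,91,91,91,91,91,91,91]}}

```text
time_s: 60.15
eef_pos: [0.4755, -0.2009, 0.0163]
eef_rot: [0.0, 0.042, 0.999, 0.0]
wrist_force: [-0.3, 0.4, 0.1]
opening: 0.914
grasp_force: 0.0
```

{"op": "send_rows", "data": {"dr": [[0,0,0],[0,0,0],[0,0,0],[0,0,0],[0,0,0],[0,0,0],[0,0,0],[0,0,0]], "xyz": [[0,0,0.1],[0,0,0.2],[0,0,0.3],[0,0,0.4],[0,0,0.5],[0,0,0.5],[0,0,0.5],[0,0,0.5]], "jaw": [91,91,91,91,91,91,91,91]}}

```text
time_s: 61.15
eef_pos: [0.4755, -0.2009, 0.0113]
eef_rot: [0.0, 0.042, 0.999, -0.0]
wrist_force: [-0.0, -0.8, -0.0]
opening: 0.91
grasp_force: 0.0
```

{"op": "send_rows", "data": {"dr": [[0,0,0],[0,0,0],[0,0,0],[0,0,0],[0,0,0],[0,0,0],[0,0,0],[0,0,0]], "xyz": [[0,0,0.1],[0,0,0.2],[0,0,0.3],[0,0,0.4],[0,0,0.5],[0,0,0.5],[0,0,0.5],[0,0,0.5]], "jaw": [91,91,91,91,91,91,91,91]}}

```text
time_s: 62.15
eef_pos: [0.4756, -0.201, 0.0087]
eef_rot: [-0.0, 0.042, 0.999, 0.0]
wrist_force: [-10.3, 4.5, 29.7]
opening: 0.911
grasp_force: 14.4
```

{"op": "send_rows", "data": {"dr": [[0,0,0],[0,0,0],[0,0,0],[0,0,0],[0,0,0],[0,0,0],[0,0,0],[0,0,0]], "xyz": [[0,0,-2],[0,0,-8],[0,0,-13],[0,0,-15],[0,-6,-15],[0,-12,-15],[0,-18,-15],[0,-18,-15]], "jaw": [91,100,100,100,100,100,100,100]}}

```text
time_s: 63.15
eef_pos: [0.4595, -0.3845, 0.1563]
eef_rot: [0.0, 0.044, 0.999, -0.001]
wrist_force: [0.5, -0.6, 0.4]
opening: 0.996
grasp_force: 0.0
```

```bash
python3 - <<'E'
from h import *
plan([.4699,-.4306,.09,85])
E
```

```text
t 63.15 pos [ 0.4595 -0.3845  0.1563] ydir 84.93904801841508 q6 -136.16332792574096 F [ 0.4704 -0.61    0.3609] T [ 0.0139 -0.0238 -0.0114] open mm 84.66433577961423 gf 0.0 tilt 0.10010657276237167
[0.4699, -0.4306, 0.09, 85] xyz [-1.44 -4.49  6.64] dr [-0.02  0.01 -0.01] rows 1.3
```

{"op": "send_rows", "data": {"dr": [[0,0,0],[0,0,0],[0,0,0],[0,0,0],[0,0,0],[0,0,0],[0,0,0],[0,0,0]], "xyz": [[-1.4,-4.5,2],[-1.4,-4.5,5],[-1.4,-4.5,8],[-1.4,-4.5,8.5],[-1.4,-4.5,8.5],[-1.4,-4.5,8.5],[-1.4,-4.5,8.5],[-1.4,-4.5,8.5]], "jaw": [100,100,100,100,100,100,100,100]}}

```text
time_s: 64.15
eef_pos: [0.4709, -0.4266, 0.0721]
eef_rot: [0.0, 0.042, 0.999, -0.0]
wrist_force: [-0.8, -0.3, 0.3]
opening: 0.997
grasp_force: 0.0
```

```bash
python3 - <<'E'
from h import *
plan([.4699,-.4306,.034,85])
b=ctrl.camera("top"); a=ctrl.camera("side")
f=lambda im,u,v:cv2.resize(im[v:v+110,u:u+100],(400,440),interpolation=cv2.INTER_CUBIC)
cv2.imwrite("pics/k1.png",np.hstack([f(b,410,220),f(a,250,305)])[:,:,::-1])
E
```

```text
t 64.15 pos [ 0.4709 -0.4266  0.0721] ydir 85.20371004420294 q6 -138.06024196067207 F [-0.7698 -0.3379  0.2958] T [-0.0039  0.0058  0.0193] open mm 84.70285856900072 gf 0.0 tilt 0.07182660597203593
[0.4699, -0.4306, 0.034, 85] xyz [ 0.07 -0.4   3.81] dr [-0.01  0.01  0.03] rows 0.6
```

View pics/k1.png

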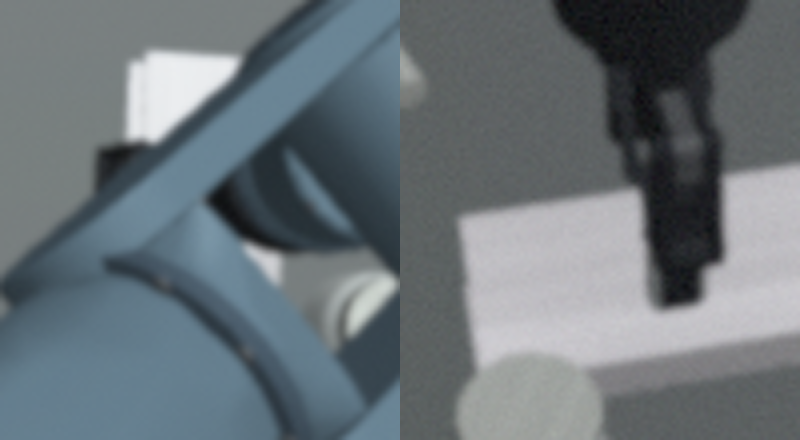

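The gripper is over mid-length of the lying guard (near finger at side crop (675,290)). I still need a 4 mm shift towards the crown.

{"op": "send_rows", "data": {"dr": [[0,0,0],[0,0,0],[0,0,0],[0,0,0],[0,0,0],[0,0,0],[0,0,0],[0,0,0]], "xyz": [[0.1,-0.4,0],[0.1,-0.4,0.5],[0.1,-0.4,1.5],[0.1,-0.4,2],[0.1,-0.4,2.5],[0.1,-0.4,2.8],[0.1,-0.4,2.8],[0.1,-0.4,2.8]], "jaw": [100,100,100,100,100,100,100,100]}}

```text
time_s: 65.25
eef_pos: [0.4694, -0.4304, 0.0436]
eef_rot: [0.0, 0.042, 0.999, -0.0]
wrist_force: [-0.1, -0.6, -0.5]
opening: 1.0
grasp_force: 0.0
```

```bash
python3 - <<'E'
from h import *
plan([.4699,-.4306,.032,85])
E
```

```text
t 65.25 pos [ 0.4694 -0.4304  0.0436] ydir 85.20394497042598 q6 -138.37693992242987 F [-0.0575 -0.6113 -0.5205] T [-0.0248 -0.0158 -0.045 ] open mm 85.0198017203845 gf 0.0 tilt 0.02620054086648151
[0.4699, -0.4306, 0.032, 85] xyz [-0.05 -0.02  1.16] dr [-0.    0.    0.03] rows 0.2
```

{"op": "send_rows", "data": {"dr": [[0,0,0],[0,0,0],[0,0,0],[0,0,0],[0,0,0],[0,0,0],[0,0,0],[0,0,0]], "xyz": [[0,0,0.4],[0,0,0.8],[0,0,1.2],[0,0,1.2],[0,0,1.2],[0,0,1.2],[0,0,1.2],[0,0,1.2]], "jaw": [100,100,100,100,100,100,100,100]}}

```text
time_s: 66.25
eef_pos: [0.4693, -0.4302, 0.0314]
eef_rot: [0.0, 0.042, 0.999, -0.0]
wrist_force: [-0.1, -0.5, 0.2]
opening: 1.002
grasp_force: 0.0
```

{"op": "send_rows", "data": {"dr": [[0,0,0],[0,0,0],[0,0,0],[0,0,0],[0,0,0],[0,0,0],[0,0,0],[0,0,0]], "xyz": [[0,0,0],[0,0,0],[0,0,0],[0,0,0],[0,0,0],[0,0,0],[0,0,0],[0,0,0]], "jaw": [95,90,85,80,75,70,65,65]}}

```text
time_s: 67.25
eef_pos: [0.4694, -0.4304, 0.0322]
eef_rot: [0.0, 0.042, 0.999, -0.0]
wrist_force: [-2.3, 2.1, 6.7]
opening: 0.882
grasp_force: 68.4
```

```bash
python3 - <<'E'
from h import *
now()
E
```

```text
t 67.25 pos [ 0.4694 -0.4304  0.0322] ydir 85.209235505638 q6 -138.3764991084975 F [-2.2804  2.1398  6.7188] T [ 0.228   0.2779 -0.0349] open mm 74.99289015293706 gf 68.4129137545824 tilt 0.027923299013552276
```

{"op": "send_rows", "data": {"dr": [[0,0,0],[0,0,0],[0,0,0],[0,0,0],[0,0,0],[0,0,0],[0,0,0],[0,0,0]], "xyz": [[0,0,-1],[0,0,-3],[0,0,-6],[0,0,-9],[0,0,-12],[0,0,-15],[0,0,-17],[0,0,-17]], "jaw": [65,65,65,65,65,65,65,65]}}

```text
time_s: 68.25
eef_pos: [0.47, -0.4311, 0.2038]
eef_rot: [0.001, 0.042, 0.999, -0.002]
wrist_force: [-0.4, 0.7, -2.5]
opening: 0.881
grasp_force: 71.4
```

```bash
python3 - <<'E'
from h import *
plan([.55,-.15,.2,44],[.51,.2527,.2,1.8],[.527,.2527,.1445,1.8])
E
```

```text
t 68.25 pos [ 0.47   -0.4311  0.2038] ydir 85.20572312875474 q6 -138.37751637326204 F [-0.3658  0.7309 -2.5119] T [-0.0317 -0.0008  0.0248] open mm 74.85931844302439 gf 71.40535935759544 tilt 0.24598818182331858
[0.55, -0.15, 0.2, 44] xyz [-5.62 28.68  0.3 ] dr [-0.02  0.04  6.87] rows 4.7
[0.51, 0.2527, 0.2, 1.8] xyz [31.75 25.1   0.  ] dr [0.   0.   7.03] rows 6.5
[0.527, 0.2527, 0.1445, 1.8] xyz [-0.05  1.7   5.55] dr [0. 0. 0.] rows 0.9
```

{"op": "send_rows", "data": {"dr": [[0,0,1.2],[0,0,2.4],[0,0,3.6],[0,0,4.8],[0,0,6],[0,0,6.9],[0,0,6.9],[0,0,6.9]], "xyz": [[-0.9,4.7,0.3],[-1.9,9.5,0.3],[-2.8,14.3,0.3],[-3.7,19.1,0.3],[-4.7,23.9,0.3],[-5.6,28.7,0.3],[-5.6,28.7,0.3],[-5.6,28.7,0.3]], "jaw": [65,65,65,65,65,65,65,65]}}

```text
time_s: 69.25
eef_pos: [0.5486, -0.1488, 0.1972]
eef_rot: [-0.001, 0.392, 0.92, -0.0]
wrist_force: [-0.4, 0.0, -2.7]
opening: 0.888
grasp_force: 71.9
```

{"op": "send_rows", "data": {"dr": [[0,0,1],[0,0,2],[0,0,3],[0,0,4],[0,0,5],[0,0,6],[0,0,7],[0,0,7]], "xyz": [[4.5,3.6,0],[9,7.2,0],[13.5,10.7,0],[18,14.3,0],[22.5,17.9,0],[27,21.5,0],[31.7,25.1,0],[31.7,25.1,0]], "jaw": [65,65,65,65,65,65,65,65]}}

```text
time_s: 70.25
eef_pos: [0.5103, 0.256, 0.1978]
eef_rot: [-0.0, 0.695, 0.719, 0.0]
wrist_force: [-0.0, 0.3, -2.1]
opening: 0.883
grasp_force: 71.9
```

{"op": "send_rows", "data": {"dr": [[0,0,0],[0,0,0],[0,0,0],[0,0,0],[0,0,0],[0,0,0],[0,0,0],[0,0,0]], "xyz": [[0,0,0],[0,0,0],[0,0,0],[0,0,0],[0,0,0],[0,0,0],[0,0,0],[0,0,0]], "jaw": [65,65,65,65,65,65,65,65]}}

```text
time_s: 71.25
eef_pos: [0.5108, 0.2537, 0.1983]
eef_rot: [-0.0, 0.696, 0.718, -0.0]
wrist_force: [-0.6, 0.4, -2.5]
opening: 0.88
grasp_force: 71.9
```

```bash
python3 - <<'E'
from h import *
plan([.52,.2527,.1445,1.8])
a=ctrl.camera("side"); cv2.imwrite("pics/l1.png",cv2.resize(a[80:240,180:360],None,fx=4,fy=3.75,interpolation=cv2.INTER_CUBIC)[:,:,::-1])
E
```

```text
t 71.25 pos [0.5108 0.2537 0.1983] ydir 1.8110268623470698 q6 12.68230856904388 F [-0.6266  0.4345 -2.4882] T [-0.0312 -0.0067  0.036 ] open mm 74.82963644482165 gf 71.94066882133484 tilt 0.003058932051818753
[0.52, 0.2527, 0.1445, 1.8] xyz [-0.13  0.92  5.38] dr [-0. -0.  0.] rows 0.9
```

View pics/l1.png

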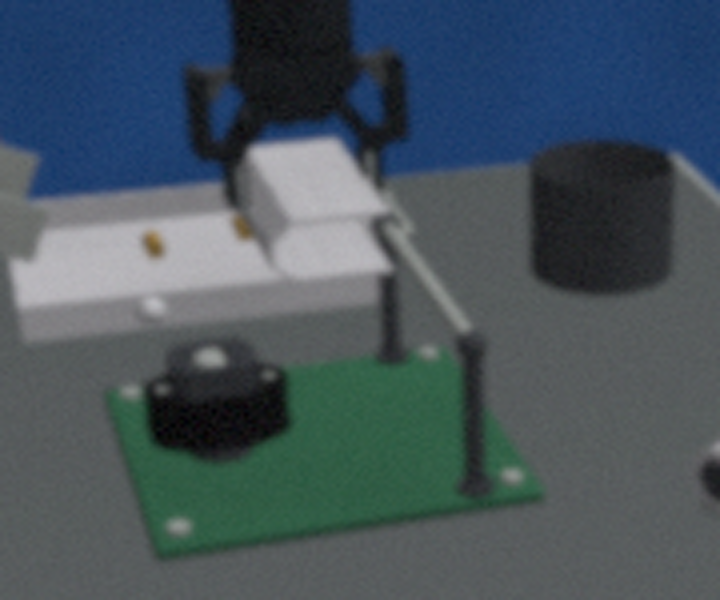

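The guard is held level with its crown at the left, at crop (290,200), and its open side facing the rail end at (470,335). The stack and collar are intact. I'll lower to rail height and slide it in.

{"op": "send_rows", "data": {"dr": [[0,0,0],[0,0,0],[0,0,0],[0,0,0],[0,0,0],[0,0,0],[0,0,0],[0,0,0]], "xyz": [[-0.1,0,1.5],[-0.1,0,3],[-0.1,0,4.5],[-0.1,0,5.4],[-0.1,0,5.4],[-0.1,0,5.4],[-0.1,0,5.4],[-0.1,0,5.4]], "jaw": [65,65,65,65,65,65,65,65]}}

```text
time_s: 72.3
eef_pos: [0.5112, 0.2527, 0.1448]
eef_rot: [0.0, 0.696, 0.718, 0.0]
wrist_force: [0.3, 0.5, -1.4]
opening: 0.884
grasp_force: 71.9
```

```bash
python3 - <<'E'
from h import *
plan([.56,.2537,.1445,1.8],[.613,.2537,.1445,1.8])
E
```

```text
t 72.3 pos [0.5112 0.2527 0.1448] ydir 1.8001127290685488 q6 12.583479301140532 F [ 0.2911  0.4745 -1.4403] T [ 0.0327  0.0118 -0.0042] open mm 75.1613615154781 gf 71.93813413381577 tilt 0.056683866572787296
[0.56, 0.2537, 0.1445, 1.8] xyz [-0.06  4.88  0.04] dr [ 0.01 -0.    0.  ] rows 0.8
[0.613, 0.2537, 0.1445, 1.8] xyz [-0.17  5.3   0.  ] dr [0. 0. 0.] rows 0.8
```

{"op": "send_rows", "data": {"dr": [[0,0,0],[0,0,0],[0,0,0],[0,0,0],[0,0,0],[0,0,0],[0,0,0],[0,0,0]], "xyz": [[0,0.8,0],[0,1.6,0],[0,2.4,0],[0,3.2,0],[0,4,0],[0,4.8,0],[0,5.5,0],[0,5.5,0]], "jaw": [65,65,65,65,65,65,65,65]}}

```text
time_s: 73.3
eef_pos: [0.5664, 0.2543, 0.1443]
eef_rot: [0.0, 0.696, 0.718, 0.0]
wrist_force: [0.1, 0.4, -1.9]
opening: 0.88
grasp_force: 72.0
```

```bash
python3 - <<'E'
from h import *
plan([.613,.2537,.1445,1.8])
E
```

```text
t 73.3 pos [0.5664 0.2543 0.1443] ydir 1.7887777687294555 q6 11.453918216861728 F [ 0.0918  0.3717 -1.8822] T [-0.032   0.0123  0.0248] open mm 74.75906838550199 gf 72.00919546186924 tilt 0.009964607526170318
[0.613, 0.2537, 0.1445, 1.8] xyz [-0.21  4.66 -0.02] dr [ 0. -0. -0.] rows 0.7
```

{"op": "send_rows", "data": {"dr": [[0,0,0],[0,0,0],[0,0,0],[0,0,0],[0,0,0],[0,0,0],[0,0,0],[0,0,0]], "xyz": [[0,0.8,0],[0,1.6,0],[0,2.4,0],[0,3.2,0],[0,4,0],[0,4.6,0],[0,4.6,0],[0,4.6,0]], "jaw": [65,65,65,65,65,65,65,65]}}

```text
time_s: 74.3
eef_pos: [0.6116, 0.2558, 0.1441]
eef_rot: [-0.0, 0.696, 0.718, -0.0]
wrist_force: [0.4, 0.4, -2.5]
opening: 0.886
grasp_force: 72.0
```

{"op": "send_rows", "data": {"dr": [[0,0,0],[0,0,0],[0,0,0],[0,0,0],[0,0,0],[0,0,0],[0,0,0],[0,0,0]], "xyz": [[0,0,0.3],[0,0,0.6],[0,0,0.9],[0,0,1.2],[0,0,1.5],[0,0,1.7],[0,0,1.7],[0,0,1.7]], "jaw": [65,65,65,65,65,65,65,65]}}

```text
time_s: 75.3
eef_pos: [0.6119, 0.2558, 0.1274]
eef_rot: [0.0, 0.696, 0.718, 0.0]
wrist_force: [-0.6, 0.5, -2.2]
opening: 0.884
grasp_force: 72.0
```

```bash
python3 - <<'E'
from h import *
p,R=now(); print(ctrl.get_obs()["q"])
# tilt about the rail axis: guard's crown up; numbers for 15 deg steps
rail=np.array([.5914,p[1],.125]); ax=np.array([-np.sin(np.radians(1.8)),np.cos(np.radians(1.8)),0])
for a in (10,20,30,40,50):
    Q=Ro.from_rotvec(ax*np.radians(a)); d=R.inv().apply(rail+Q.apply(p-rail)-p)*100; r=np.degrees((R.inv()*(Q*R)).as_rotvec())/6
    print(a,np.round(d,2),np.round(r,2),rail+Q.apply(p-rail))
E
```

```text
t 75.3 pos [0.6119 0.2558 0.1274] ydir 1.8015726013683768 q6 10.656689034757795 F [-0.6335  0.514  -2.2493] T [-0.0322 -0.0325 -0.0275] open mm 75.12504942571029 gf 71.99818387627602 tilt 0.007391959365632018
[0.2174 0.4936 1.4612 0.     1.1867 0.186 ]
10 [-0.    0.01  0.36] [1.67 0.   0.  ] [0.612  0.2558 0.1238]
20 [-0.   -0.04  0.71] [3.33 0.   0.  ] [0.6115 0.2558 0.1202]
30 [-0.   -0.16  1.06] [5. 0. 0.] [0.6103 0.2558 0.1168]
40 [-0.   -0.33  1.37] [6.67 0.   0.  ] [0.6086 0.2557 0.1137]
50 [-0.   -0.55  1.65] [8.33 0.   0.  ] [0.6064 0.2557 0.1109]
```

{"op": "send_rows", "data": {"dr": [[0.6,0,0],[1.2,0,0],[1.8,0,0],[2.4,0,0],[3,0,0],[3.6,0,0],[4.3,0,0],[5,0,0]], "xyz": [[0,0,0.1],[0,0,0.3],[0,0,0.4],[0,0,0.5],[0,0,0.6],[0,-0.1,0.8],[0,-0.1,0.9],[0,-0.2,1.1]], "jaw": [65,65,65,65,65,65,65,65]}}

```text
time_s: 76.3
eef_pos: [0.6104, 0.2558, 0.1166]
eef_rot: [-0.18, 0.672, 0.694, -0.186]
wrist_force: [0.6, -0.3, -2.8]
opening: 0.885
grasp_force: 71.9
```

```bash
python3 - <<'E'
from h import *
p,R=now(); print(ctrl.get_obs()["q"])
rail=np.array([.5914,p[1],.125]); ax=np.array([-np.sin(np.radians(1.8)),np.cos(np.radians(1.8)),0])
for a in (10,20,30,40):
    Q=Ro.from_rotvec(ax*np.radians(a)); d=R.inv().apply(rail+Q.apply(p-rail)-p)*100; r=np.degrees((R.inv()*(Q*R)).as_rotvec())/6
    print(a,np.round(d,2),np.round(r,2),rail+Q.apply(p-rail))
print("rail in tool frame cm",R.inv().apply(rail-p)*100)
E
```

```text
t 76.3 pos [0.6104 0.2558 0.1166] ydir 1.803531898506426 q6 8.53526876737233 F [ 0.5671 -0.28   -2.8391] T [-0.0363 -0.4291 -0.0096] open mm 75.22494896016623 gf 71.8724787980318 tilt 30.04152481881912
[0.1829 0.8412 1.0201 0.0778 1.7989 0.149 ]
10 [-0.    0.01  0.36] [1.67 0.   0.  ] [0.6086 0.2557 0.1134]
20 [-0.   -0.05  0.72] [3.33 0.   0.  ] [0.6063 0.2557 0.1106]
30 [-0.   -0.17  1.06] [5. 0. 0.] [0.6036 0.2556 0.1082]
40 [-0.   -0.34  1.38] [6.67 0.   0.  ] [0.6005 0.2555 0.1064]
rail in tool frame cm [ 0.0596 -2.0622  0.2189]
```

{"op": "send_rows", "data": {"dr": [[0.5,0,0],[1,0,0],[1.5,0,0],[2,0,0],[2.5,0,0],[3,0,0],[3.6,0,0],[4.2,0,0]], "xyz": [[0,0,0.1],[0,0,0.2],[0,0,0.3],[0,0,0.4],[0,0,0.5],[0,0,0.6],[0,-0.1,0.8],[0,-0.1,0.9]], "jaw": [65,65,65,65,65,65,65,65]}}

```text
time_s: 77.3
eef_pos: [0.6048, 0.2557, 0.1089]
eef_rot: [-0.323, 0.617, 0.636, -0.333]
wrist_force: [0.3, -0.3, -2.3]
opening: 0.881
grasp_force: 71.9
```

```bash
python3 - <<'E'
from h import *
p,R=now(); print(ctrl.get_obs()["q"])
rail=np.array([.5914,p[1],.125]); print("rail in tool frame cm",R.inv().apply(rail-p)*100)
print("world down in tool",R.inv().apply([0,0,-1]),"world x",R.inv().apply([1,0,0]))
a=ctrl.camera("side"); cv2.imwrite("pics/m1.png",cv2.resize(a[60:240,180:380],None,fx=4,fy=3.3,interpolation=cv2.INTER_CUBIC)[:,:,::-1])
E
```

```text
t 77.3 pos [0.6048 0.2557 0.1089] ydir 1.8019899367353889 q6 10.057795251233662 F [ 0.3207 -0.2744 -2.3062] T [ 0.0361 -0.7148  0.0367] open mm 74.85683166958806 gf 71.86489440500736 tilt 55.21498519491696
[0.1675 1.1691 0.6404 0.1482 2.2859 0.1755]
rail in tool frame cm [ 0.0422 -2.089   0.1821]
world down in tool [-0.0001  0.8213  0.5705] world x [-0.0314  0.5702 -0.8209]
```

View pics/m1.png

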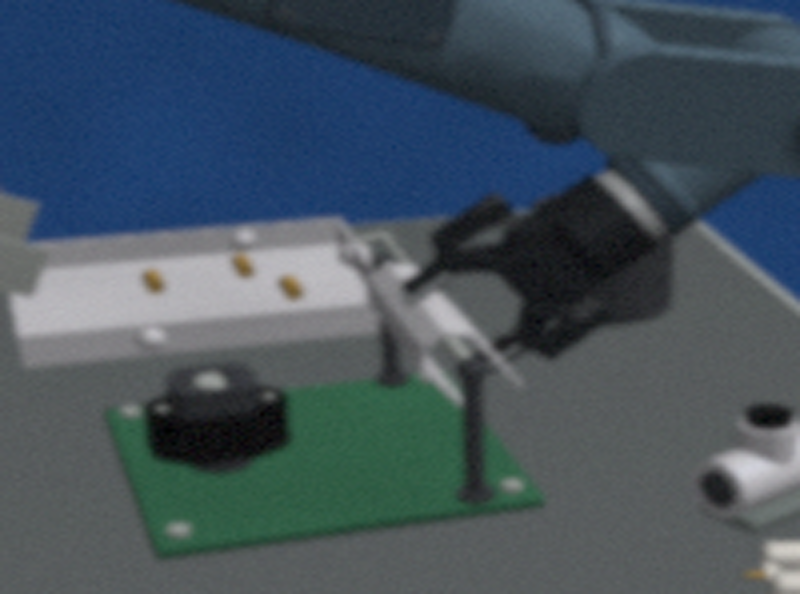

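The rail runs through the guard, which is tilted about 35° from upright (crop (440,310)), with the gripper on the far side clear of the posts. I'll lower it until the crown is nearly on the rail, then open.

{"op": "send_rows", "data": {"dr": [[0,0,0],[0,0,0],[0,0,0],[0,0,0],[0,0,0],[0,0,0],[0,0,0],[0,0,0]], "xyz": [[0,0.1,0.1],[0,0.2,0.1],[0,0.3,0.2],[0,0.4,0.3],[0,0.5,0.3],[0,0.6,0.4],[0,0.6,0.4],[0,0.6,0.4]], "jaw": [65,65,65,65,65,65,65,65]}}

```text
time_s: 78.35
eef_pos: [0.6048, 0.2557, 0.1045]
eef_rot: [-0.323, 0.616, 0.637, -0.333]
wrist_force: [-0.8, 0.2, 8.8]
opening: 0.885
grasp_force: 72.9
```

```bash
python3 - <<'E'
from h import *
p,R=now()
E
```

```text
t 78.35 pos [0.6048 0.2557 0.1045] ydir 1.8770224912020368 q6 9.964572145798398 F [-0.8192  0.2188  8.8399] T [-0.0384  0.9097 -0.0561] open mm 75.25849528797659 gf 72.89663158357143 tilt 55.23719872854767
```

{"op": "send_rows", "data": {"dr": [[0,0,0],[0,0,0],[0,0,0],[0,0,0],[0,0,0],[0,0,0],[0,0,0],[0,0,0]], "xyz": [[0,-0.2,-0.1],[0,-0.2,-0.1],[0,-0.2,-0.1],[0,-0.2,-0.1],[0,-0.2,-0.1],[0,-0.2,-0.1],[0,-0.2,-0.1],[0,-0.2,-0.1]], "jaw": [65,90,93,96,100,100,100,100]}}

```text
time_s: 79.35
eef_pos: [0.6043, 0.2556, 0.104]
eef_rot: [-0.322, 0.617, 0.636, -0.333]
wrist_force: [0.4, -0.2, -0.5]
opening: 1.0
grasp_force: 0.0
```

{"op": "send_rows", "data": {"dr": [[0,0,0],[0,0,0],[0,0,0],[0,0,0],[0,0,0],[0,0,0],[0,0,0],[0,0,0]], "xyz": [[0,0,-0.3],[0,0,-0.7],[0,0,-1.2],[0,0,-1.8],[0,0,-2.5],[0,0,-3.2],[0,0,-4],[0,0,-5]], "jaw": [100,100,100,100,100,100,100,100]}}

```text
time_s: 80.35
eef_pos: [0.6457, 0.2569, 0.1328]
eef_rot: [-0.322, 0.617, 0.636, -0.333]
wrist_force: [0.5, 0.4, 0.0]
opening: 0.999
grasp_force: 0.0
```

```bash
python3 - <<'E'
from h import *
p,R=now(); print(ctrl.get_obs()["q"])
a=ctrl.camera("side"); b=ctrl.camera("top")
f=lambda im,u,v,w,h:cv2.resize(im[v:v+h,u:u+w],(400,400),interpolation=cv2.INTER_CUBIC)
cv2.imwrite("pics/n1.png",np.hstack([f(a,210,100,130,130),f(b,60,180,160,160)])[:,:,::-1])
E
```

```text
t 80.35 pos [0.6457 0.2569 0.1328] ydir 1.80493231949552 q6 11.309140855260793 F [0.4888 0.4187 0.0428] T [ 0.0309 -0.4343 -0.0042] open mm 84.93712053089985 gf 0.0 tilt 55.20674483586824
[0.1615 1.2767 0.3941 0.1626 2.4238 0.1974]
```

View pics/n1.png

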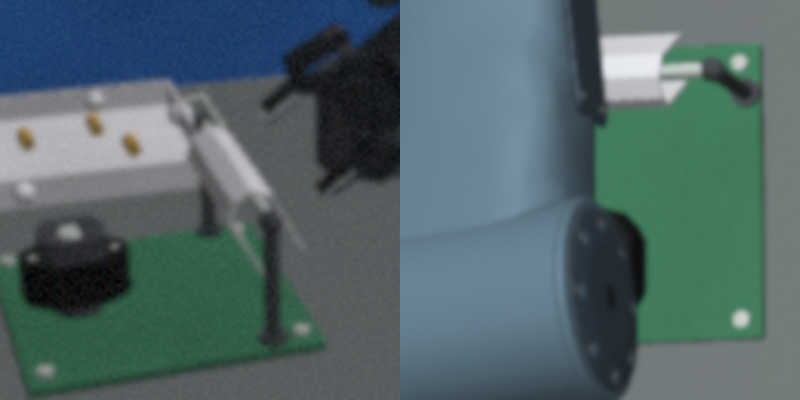

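The guard hangs upright astride the rail and the gripper is clear of it: the guard is at side crop (230,160) and the stack and collar at (75,265). I'll back off upwards.

{"op": "send_rows", "data": {"dr": [[0,0,0],[0,0,0],[-1,0,0],[-2,0,0],[-3,0,0],[-4,0,0],[-5,0,0],[-6,0,0]], "xyz": [[0,-1.5,-1],[0,-4,-2.8],[0,-7,-4.9],[0,-10,-7],[0,-12,-8.4],[0,-12,-8.4],[0,-12,-8.4],[0,-12,-8.4]], "jaw": [100,100,100,100,100,100,100,100]}}

```text
time_s: 81.45
eef_pos: [0.6458, 0.257, 0.2829]
eef_rot: [-0.114, 0.687, 0.709, -0.117]
wrist_force: [-0.5, -0.3, 0.3]
opening: 1.002
grasp_force: 0.0
```

```bash
python3 - <<'E'
from h import *
plan([.55,.05,.3,1.8])
E
```

```text
t 81.45 pos [0.6458 0.257  0.2829] ydir 1.8158810253188198 q6 9.304275931273716 F [-0.5416 -0.2673  0.2714] T [ 0.0537 -0.1693 -0.0074] open mm 85.16370830349474 gf 0.0 tilt 18.789207423263484
[0.55, 0.05, 0.3, 1.8] xyz [-20.39 -10.23   1.66] dr [-3.13 -0.01  0.  ] rows 3.7
```

{"op": "send_rows", "data": {"dr": [[-0.8,0,0],[-1.6,0,0],[-2.4,0,0],[-3.1,0,0],[-3.1,0,0],[-3.1,0,0],[-3.1,0,0],[-3.1,0,0]], "xyz": [[-3,-1.5,0],[-7,-3.5,0],[-11,-5.5,0.5],[-15,-7.5,1],[-20,-10,1.6],[-25,-10.2,1.6],[-30,-10.2,1.6],[-35,-10.2,1.6]], "jaw": [100,100,100,100,100,100,100,100]}}

```text
time_s: 82.45
eef_pos: [0.555, -0.0975, 0.3007]
eef_rot: [-0.002, 0.696, 0.718, -0.003]
wrist_force: [1.1, 0.3, -0.5]
opening: 1.006
grasp_force: 0.0
```

```bash
python3 - <<'E'
from h import *
now(); b=ctrl.camera("top"); a=ctrl.camera("side"); held(b,.067)
# guard crown: bright blob round the rail
B=cv2.resize(b,None,fx=S,fy=S,interpolation=cv2.INTER_CUBIC);m=((B.min(2)>150)).astype(np.uint8)
for k in cv2.findContours(m,0,1)[0]:
    u=(k[:,0]+.5)/S-.5
    if cv2.contourArea(k)>300*S*S and u[:,0].max()<215 and u[:,0].min()>55: r=cv2.minAreaRect(u.astype(np.float32)); print(r,plane("top",cv2.boxPoints(r),.134),plane("top",r[0],.134))
f=lambda im,u,v,w,h:cv2.resize(im[v:v+h,u:u+w],(400,400),interpolation=cv2.INTER_CUBIC)
cv2.imwrite("pics/o1.png",np.hstack([f(a,210,100,130,130),f(b,60,180,160,160)])[:,:,::-1])
E
```

```text
t 82.45 pos [ 0.555  -0.0975  0.3007] ydir 1.7882394614677735 q6 -23.67237120970352 F [ 1.0964  0.2767 -0.4644] T [0.0275 0.0444 0.0034] open mm 85.51370194453901 gf 0.0 tilt 0.38677357474947033
dot [138.2782 268.4628] [0.4775 0.2485] 6.9375
dot [137.6521 303.5242] [0.4055 0.2469] 8.0625
mid [0.4415 0.2477] yaw 1.2631587676439997 len 0.07205405695768885
((127.83277893066406, 207.93092346191406), (27.48846435546875, 104.12615966796875), 87.73949432373047) [[0.6176 0.3566]
 [0.6236 0.1493]
 [0.5682 0.1456]
 [0.5622 0.3513]] [[0.5928 0.2507]]
```

View pics/o1.png

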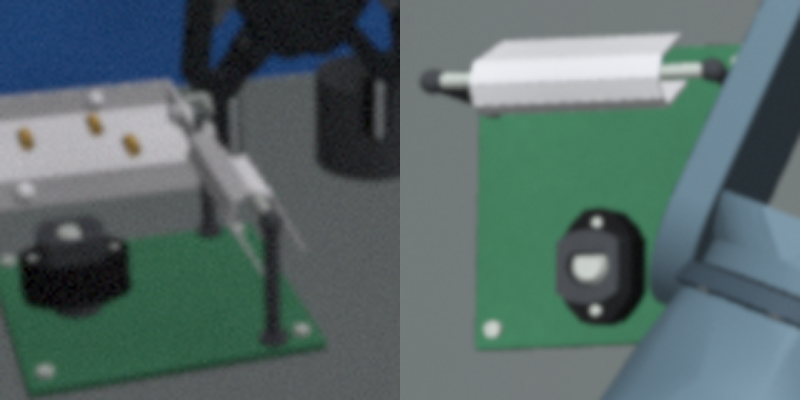

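The guard sits astride the rail in line with it, and the stack and collar are undisturbed. I'll check its tilt from the near end's foot corners, at side crop (305,248) and (265,272).

```bash
python3 - <<'E'
from h import *
e=np.array([plane("top",[u,v],.134)[0] for u,v in((164,208.5),(88.5,212))]); print("crown ends",e,e.mean(0),np.linalg.norm(e[0]-e[1]))
yn=plane("top",[164,208.5],.134)[0][1]
for yn in (yn-.003,yn,yn+.003):
    for u,v in((309.1,180.6),(296.1,188.4)):
        o,d=ray("side",[u,v]); d=d[0]; print(round(yn,4),o+d*(yn-o[1])/d[1])
ax=np.array([np.cos(np.radians(1.8)),np.sin(np.radians(1.8)),0]);
for t in(0,.1,.2):
    for s in(-1,1):
        z=np.array([-np.sin(t)*ax[0],-np.sin(t)*ax[1],np.cos(t)]); x=np.array([np.cos(t)*ax[0],np.cos(t)*ax[1],np.sin(t)])
        c=np.array([.593,.1785,.131]); print(t,s,proj("side",c-z*.0745+x*s*.022))
E
```

```text
crown ends [[0.5908 0.1787]
 [0.5854 0.3285]] [0.5881 0.2536] 0.14983460888798694
0.1757 [0.6323 0.1757 0.0783]
0.1757 [0.596  0.1757 0.0603]
0.1787 [0.6331 0.1787 0.0768]
0.1787 [0.5967 0.1787 0.0587]
0.1817 [0.6339 0.1817 0.0752]
0.1817 [0.5974 0.1817 0.0571]
0 -1 [[286.8613 190.55  ]]
0 1 [[302.6627 188.1715]]
0.1 -1 [[289.6142 190.7468]]
0.1 1 [[305.2523 186.9273]]
0.2 -1 [[292.398  190.6814]]
0.2 1 [[307.7323 185.4607]]
```

The guard leans about 0.35–0.45 rad with its feet towards +x. I'll square it up from above by gripping its legs across, lifting slightly and re-seating it.

```bash
python3 - <<'E'
from h import *
plan([.594,.2535,.26,1.8],[.594,.2535,.107,1.8])
E
```

```text
t 82.55 pos [ 0.5551 -0.1005  0.3002] ydir 1.4967603729501646 q6 -23.60425997572712 F [-0.0517  0.0387 -0.4493] T [ 0.0202 -0.0152  0.0008] open mm 84.8761509962399 gf 0.0 tilt 0.45175875164934465
[0.594, 0.2535, 0.26, 1.8] xyz [35.29  4.85  3.89] dr [-0.07  0.03 -0.05] rows 5.7
[0.594, 0.2535, 0.107, 1.8] xyz [ 0.   0.  15.3] dr [0. 0. 0.] rows 2.4
```

{"op": "send_rows", "data": {"dr": [[0,0,0],[0,0,0],[0,0,0],[0,0,0],[0,0,0],[0,0,0],[0,0,0],[0,0,0]], "xyz": [[5,0.7,0],[10,1.4,0],[15,2.1,1],[20,2.8,2],[25,3.5,3],[30,4.2,3.9],[35.3,4.9,3.9],[35.3,4.9,3.9]], "jaw": [100,100,100,100,100,100,100,100]}}

```text
time_s: 83.55
eef_pos: [0.5917, 0.2628, 0.26]
eef_rot: [-0.004, 0.694, 0.72, -0.002]
wrist_force: [-0.7, -0.5, -0.3]
opening: 1.002
grasp_force: 0.0
```

{"op": "send_rows", "data": {"dr": [[0,0,0],[0,0,0],[0,0,0],[0,0,0],[0,0,0],[0,0,0],[0,0,0],[0,0,0]], "xyz": [[0,0,0],[0,0,2],[0,0,4],[0,0,6],[0,0,7],[0,0,7],[0,0,7],[0,0,7]], "jaw": [100,100,100,100,100,100,100,100]}}

```text
time_s: 84.55
eef_pos: [0.5926, 0.2584, 0.189]
eef_rot: [-0.003, 0.696, 0.718, -0.003]
wrist_force: [0.4, 0.1, -0.8]
opening: 1.001
grasp_force: 0.0
```

```bash
python3 - <<'E'
from h import *
plan([.594,.2535,.14,1.8],[.594,.2535,.107,1.8])
E
```

```text
t 84.55 pos [0.5926 0.2584 0.189 ] ydir 1.8062422749585796 q6 11.164919078601015 F [ 0.3633  0.0899 -0.7939] T [-0.0042 -0.0111 -0.0077] open mm 85.05350191541564 gf 0.0 tilt 0.4997584246911369
[0.594, 0.2535, 0.14, 1.8] xyz [-0.5   0.17  4.9 ] dr [-0.08 -0.    0.  ] rows 0.8
[0.594, 0.2535, 0.107, 1.8] xyz [0.  0.  3.3] dr [0. 0. 0.] rows 0.5
```

{"op": "send_rows", "data": {"dr": [[-0.1,0,0],[-0.1,0,0],[-0.1,0,0],[-0.1,0,0],[-0.1,0,0],[-0.1,0,0],[-0.1,0,0],[-0.1,0,0]], "xyz": [[-0.5,0.2,1.5],[-0.5,0.2,3],[-0.5,0.2,4.5],[-0.5,0.2,6],[-0.5,0.2,7.2],[-0.5,0.2,8.2],[-0.5,0.2,8.2],[-0.5,0.2,8.2]], "jaw": [100,100,100,100,100,100,100,100]}}

```text
time_s: 85.55
eef_pos: [0.5937, 0.2534, 0.1064]
eef_rot: [0.0, 0.696, 0.718, 0.0]
wrist_force: [-0.2, 0.5, -0.0]
opening: 1.0
grasp_force: 0.0
```

{"op": "send_rows", "data": {"dr": [[0,0,0],[0,0,0],[0,0,0],[0,0,0],[0,0,0],[0,0,0],[0,0,0],[0,0,0]], "xyz": [[0,0,0],[0,0,0],[0,0,0],[0,0,0],[0,0,0],[0,0,0],[0,0,0],[0,0,0]], "jaw": [90,80,70,65,60,55,50,40]}}

```text
time_s: 86.55
eef_pos: [0.5942, 0.2535, 0.1076]
eef_rot: [0.001, 0.696, 0.718, 0.001]
wrist_force: [-2.1, -0.7, 6.7]
opening: 0.628
grasp_force: 55.7
```

{"op": "send_rows", "data": {"dr": [[0,0,0],[0,0,0],[0,0,0],[0,0,0],[0,0,0],[0,0,0],[0,0,0],[0,0,0]], "xyz": [[0,0,0],[0,0,0],[0,0,0],[0,0,0],[0,0,0],[0,0,0],[0,0,0],[0,0,0]], "jaw": [30,30,30,30,30,30,30,30]}}

```text
time_s: 87.55
eef_pos: [0.5942, 0.2535, 0.1076]
eef_rot: [0.001, 0.696, 0.718, 0.001]
wrist_force: [-2.6, -0.6, 7.7]
opening: 0.63
grasp_force: 55.7
```

```bash
python3 - <<'E'
from h import *
plan([.5914,.2535,.107,1.8])
E
```

```text
t 87.55 pos [0.5942 0.2535 0.1076] ydir 1.8093580843370776 q6 10.790015453077599 F [-2.63   -0.5927  7.6553] T [-0.0413  0.2269 -0.0035] open mm 53.52002868124217 gf 55.70345607586205 tilt 0.13017047877476587
[0.5914, 0.2535, 0.107, 1.8] xyz [ 0.01 -0.28  0.06] dr [ 0.02 -0.    0.  ] rows 0.0
```

{"op": "send_rows", "data": {"dr": [[0,0,0],[0,0,0],[0,0,0],[0,0,0],[0,0,0],[0,0,0],[0,0,0],[0,0,0]], "xyz": [[0,0,-0.2],[0,0,-0.4],[0,0,-0.6],[0,0,-0.8],[0,0,-1],[0,0,-1.2],[0,0,-1.5],[0,0,-1.5]], "jaw": [30,30,30,30,30,30,30,30]}}

```text
time_s: 88.55
eef_pos: [0.5936, 0.2533, 0.1214]
eef_rot: [0.0, 0.696, 0.718, 0.0]
wrist_force: [-0.2, 0.1, -2.7]
opening: 0.61
grasp_force: 56.6
```

```bash
cat > g.py <<'E'
from h import *
p,R=now()
for n,(u0,u1,v0,v1) in {"side":(240,330,120,215),"top":(70,185,185,235)}.items():
    im=ctrl.camera(n); B=cv2.resize(im,None,fx=S,fy=S,interpolation=cv2.INTER_CUBIC)
    m=np.zeros(B.shape[:2],np.uint8); m[v0*S:v1*S,u0*S:u1*S]=(B.min(2)[v0*S:v1*S,u0*S:u1*S]>(125 if n=="side" else 150))
    cs=sorted(cv2.findContours(m,0,1)[0],key=cv2.contourArea)[::-1][:2]
    for c in cs:
        u=(c[:,0]+.5)/S-.5; print(n,cv2.contourArea(c)/S/S,"bbox",u.min(0),u.max(0),"low",u[u[:,1].argmax()],"right",u[u[:,0].argmax()],"poly",(cv2.approxPolyDP(u.astype(np.float32),1.5,True)[:,0].round(1)).tolist())
E
python3 g.py
```

```text
t 88.55 pos [0.5936 0.2533 0.1214] ydir 1.8033125775693755 q6 10.790055608701747 F [-0.175   0.0802 -2.6753] T [-0.0446 -0.0466  0.0162] open mm 51.830091911092396 gf 56.60851964727044 tilt 0.04309731217421968
side 803.46875 bbox [239.625 127.625] [272.125 161.875] low [247.625 161.875] right [272.125 151.625] poly [[239.60000610351562, 128.60000610351562], [242.89999389648438, 140.60000610351562], [241.89999389648438, 143.39999389648438], [239.60000610351562, 143.10000610351562], [239.60000610351562, 157.39999389648438], [244.60000610351562, 157.10000610351562], [241.60000610351562, 160.39999389648438], [244.89999389648438, 159.39999389648438], [248.10000610351562, 161.89999389648438], [249.39999389648438, 159.89999389648438], [251.39999389648438, 161.60000610351562], [252.89999389648438, 159.60000610351562], [255.10000610351562, 161.39999389648438], [271.6000061035156, 159.10000610351562], [272.1000061035156, 150.39999389648438], [265.8999938964844, 146.10000610351562], [258.6000061035156, 128.39999389648438], [250.10000610351562, 127.5999984741211], [246.10000610351562, 130.600006
[... 479 characters left out ...]
right [179.625 207.625] poly [[179.60000610351562, 205.89999389648438], [162.10000610351562, 204.89999389648438], [162.89999389648438, 198.60000610351562], [168.89999389648438, 193.39999389648438], [167.89999389648438, 191.60000610351562], [137.89999389648438, 193.10000610351562], [135.89999389648438, 196.39999389648438], [128.39999389648438, 197.10000610351562], [125.4000015258789, 204.10000610351562], [130.39999389648438, 216.60000610351562], [162.89999389648438, 214.89999389648438], [165.89999389648438, 217.10000610351562], [170.89999389648438, 211.89999389648438], [163.10000610351562, 211.39999389648438], [163.39999389648438, 209.39999389648438], [178.10000610351562, 208.89999389648438]]
```

{"op": "send_rows", "data": {"dr": [[0.5,0,0],[1,0,0],[1.5,0,0],[2,0,0],[2.5,0,0],[3,0,0],[3.3,0,0],[3.3,0,0]], "xyz": [[0,0,0],[0,0,0],[0,0,0],[0,0,0],[0,0,0],[0,-0.1,0.3],[0,-0.1,0.6],[0,-0.1,0.6]], "jaw": [30,30,30,30,30,30,30,30]}}

```text
time_s: 89.65
eef_pos: [0.5923, 0.253, 0.114]
eef_rot: [-0.12, 0.686, 0.707, -0.124]
wrist_force: [-0.1, -0.3, -2.8]
opening: 0.612
grasp_force: 57.0
```

```bash
python3 g.py; python3 - <<'E'
from h import *
p,R=now(); print("down",R.inv().apply([0,0,-1]))
# expected side pixels of guard's near end if upright with crown at (.5914,.2535)
for z0 in (p[2]-.106+.0575,):
  for x,z in((-.022,0),(.022,0),(-.022,.063),(.022,.063),(0,.0775)): print((x,z),proj("side",[.5914+x+.0024,.1785+.03*x,z0+z]))
E
```

```text
t 89.65 pos [0.5923 0.253  0.114 ] ydir 1.7841851838056622 q6 8.748567621874793 F [-0.0944 -0.2674 -2.8047] T [ 0.0349 -0.2856  0.0472] open mm 52.0595979138286 gf 56.96994342841208 tilt 19.852613629059476
side 919.0 bbox [239.625 126.875] [272.375 161.875] low [241.875 161.875] right [272.375 150.125] poly [[269.8999938964844, 132.39999389648438], [264.6000061035156, 127.9000015258789], [266.8999938964844, 131.39999389648438], [264.6000061035156, 133.89999389648438], [261.1000061035156, 126.9000015258789], [248.89999389648438, 128.10000610351562], [247.10000610351562, 130.39999389648438], [239.89999389648438, 128.60000610351562], [242.89999389648438, 142.39999389648438], [239.60000610351562, 143.10000610351562], [239.60000610351562, 157.10000610351562], [243.89999389648438, 156.10000610351562], [244.89999389648438, 158.10000610351562], [241.10000610351562, 158.39999389648438], [239.60000610351562, 161.39999389648438], [270.6000061035156, 159.10000610351562], [272.1000061035156, 146.89999389648438], [264.8999938964844, 137.89999389648438], [270.3999938964844, 135.39999389648438]]
sid
[... 809 characters left out ...]
213.10000610351562], [164.39999389648438, 209.39999389648438], [178.89999389648438, 208.60000610351562]]
top 3.1875 bbox [120.875 211.375] [123.125 213.125] low [121.625 213.125] right [123.125 212.625] poly [[120.9000015258789, 211.89999389648438], [123.0999984741211, 212.60000610351562]]
t 89.75 pos [0.5922 0.2532 0.1148] ydir 1.8049430462552114 q6 8.74869692228714 F [-0.2139 -0.163  -2.7229] T [ 0.0207 -0.3073 -0.0312] open mm 51.73947396181607 gf 56.972329365089536 tilt 19.77875933308769
down [0.0001 0.3384 0.941 ]
(-0.022, 0) [[287.0173 187.2278]]
(0.022, 0) [[302.8916 184.879 ]]
(-0.022, 0.063) [[286.1575 165.468 ]]
(0.022, 0.063) [[302.4586 163.2563]]
(0, 0.0775) [[294.1923 159.2008]]
```

{"op": "send_rows", "data": {"dr": [[0,0,0],[0,0,0],[0,0,0],[0,0,0],[0,0,0],[0,0,0],[0,0,0],[0,0,0]], "xyz": [[0,0.1,0.1],[0,0.1,0.2],[0,0.1,0.3],[0,0.1,0.4],[0,0.2,0.5],[0,0.2,0.6],[0,0.2,0.7],[0,0.2,0.7]], "jaw": [30,30,30,30,30,30,30,30]}}

```text
time_s: 90.75
eef_pos: [0.5923, 0.2532, 0.1085]
eef_rot: [-0.119, 0.686, 0.708, -0.123]
wrist_force: [1.0, -0.3, 3.8]
opening: 0.611
grasp_force: 58.3
```

```bash
python3 - <<'E'
from h import *
now()
E
```

```text
t 90.75 pos [0.5923 0.2532 0.1085] ydir 1.8057056661168926 q6 8.71505095472682 F [ 0.9717 -0.3164  3.8213] T [-0.0591 -0.0536 -0.0025] open mm 51.909459963763794 gf 58.276492757722735 tilt 19.736585198710404
```

{"op": "send_rows", "data": {"dr": [[0,0,0],[0,0,0],[0,0,0],[0,0,0],[0,0,0],[0,0,0],[0,0,0],[0,0,0]], "xyz": [[0,0,0],[0,0,0],[0,0,0],[0,0,0],[0,0,0],[0,0,0],[0,0,0],[0,0,0]], "jaw": [62,66,72,80,90,100,100,100]}}

```text
time_s: 91.75
eef_pos: [0.5918, 0.2532, 0.1077]
eef_rot: [-0.12, 0.686, 0.707, -0.123]
wrist_force: [0.9, -0.6, -0.2]
opening: 1.0
grasp_force: 0.0
```

{"op": "send_rows", "data": {"dr": [[0,0,0],[0,0,0],[0,0,0],[0,0,0],[0,0,0],[0,0,0],[0,0,0],[0,0,0]], "xyz": [[0,0,-1],[0,0,-2],[0,0,-3],[0,0,-4],[0,0,-6],[0,0,-8],[0,0,-10],[0,0,-10]], "jaw": [100,100,100,100,100,100,100,100]}}

```text
time_s: 92.75
eef_pos: [0.6275, 0.2544, 0.2047]
eef_rot: [-0.118, 0.686, 0.708, -0.121]
wrist_force: [-0.5, 0.1, -0.7]
opening: 1.003
grasp_force: 0.0
```

{"op": "send_rows", "data": {"dr": [[-0.8,0,0],[-1.6,0,0],[-2.4,0,0],[-3.3,0,0],[-3.3,0,0],[-3.3,0,0],[-3.3,0,0],[-3.3,0,0]], "xyz": [[-2,0,-3],[-6,0,-5],[-11,0,-5],[-16,0,-5],[-21,0,-5],[-27,0,-5],[-33,0,-5],[-33,0,-5]], "jaw": [100,100,100,100,100,100,100,100]}}

```text
time_s: 93.75
eef_pos: [0.6524, -0.0797, 0.2481]
eef_rot: [-0.0, 0.698, 0.716, -0.001]
wrist_force: [-0.7, 0.9, 0.8]
opening: 1.002
grasp_force: 0.0
```

```bash
python3 - <<'E'
from h import *
now()
a=ctrl.camera("side"); b=ctrl.camera("top"); np.save("a.npy",a); np.save("b.npy",b)
held(b,.067)
# bright rows across guard in top view, several columns; brightness profile
for c in (100,115,130,145,158): print("top col",c,b[190:222,c].min(1).tolist())
for r in range(150,196,4): print("side row",r,a[r,262:322].min(1).tolist())
E
```

```text
t 93.75 pos [ 0.6524 -0.0797  0.2481] ydir 1.4668407897499294 q6 -18.71811785625538 F [-0.7385  0.9174  0.8298] T [-0.0108  0.0442 -0.0001] open mm 85.15137088368346 gf 0.0 tilt 0.07236759012336058
dot [138.2727 268.4386] [0.4776 0.2485] 6.875
dot [130.7315 284.4167] [0.4447 0.2628] 10.125
mid [0.4611 0.2556] yaw -23.528545641828153 len 0.03582853006022407
top col 100 [114, 114, 115, 113, 114, 115, 115, 114, 115, 119, 146, 191, 220, 226, 226, 226, 226, 228, 230, 231, 230, 229, 229, 226, 217, 189, 159, 144, 140, 139, 138, 137]
top col 115 [116, 115, 115, 115, 116, 115, 116, 115, 119, 137, 174, 208, 222, 224, 223, 224, 226, 228, 229, 229, 227, 227, 226, 221, 200, 168, 146, 138, 137, 136, 135, 130]
top col 130 [116, 116, 115, 115, 115, 116, 116, 116, 126, 157, 196, 219, 224, 223, 223, 226, 228, 229, 229, 228, 227, 227, 224, 211, 180, 151, 139, 137, 136, 135, 132, 124]
top col 145 [116, 116, 115, 115, 116, 115, 116, 120, 146, 190, 219, 224, 225, 225, 226, 228, 229, 230, 229, 229, 228, 227, 221, 197, 164, 144, 139, 137, 137, 135, 130, 115]
top col 158 [116, 116, 116, 116, 116, 116, 118, 1
[... 2605 characters left out ...]
 49, 49, 53, 54, 51, 52, 54, 56, 54, 64, 78, 90, 97, 85, 68, 50, 51, 50, 51, 50, 51, 44, 35, 33, 40, 49, 71, 91, 95, 94, 88, 86, 89, 89, 87, 89, 89, 88, 88, 88, 88, 89, 87, 91, 88, 89, 89, 89]
side row 190 [49, 52, 50, 53, 50, 49, 53, 52, 52, 53, 50, 51, 51, 49, 47, 45, 52, 51, 50, 50, 50, 51, 54, 63, 76, 72, 60, 52, 47, 52, 52, 51, 50, 43, 40, 35, 42, 42, 44, 56, 60, 75, 82, 87, 86, 86, 86, 88, 91, 86, 87, 87, 87, 86, 88, 86, 87, 89, 90, 88]
side row 194 [50, 54, 49, 50, 50, 49, 48, 51, 50, 51, 51, 49, 49, 50, 51, 54, 49, 48, 48, 51, 51, 52, 46, 48, 52, 48, 46, 52, 48, 54, 53, 48, 46, 44, 33, 39, 33, 40, 47, 50, 50, 51, 57, 68, 81, 88, 86, 89, 88, 87, 88, 89, 90, 89, 90, 86, 88, 91, 89, 87]
```

{"op": "send_rows", "data": {"dr": [[0,0,0],[0,0,0],[0,0,0],[0,0,0],[0,0,0],[0,0,0],[0,0,0],[0,0,0]], "xyz": [[-4,-2,0],[-8,-4,0],[-12,-6,0],[-16,-8,0],[-20,-10,0],[-20,-10,0],[-20,-10,0],[-20,-10,0]], "jaw": [100,100,100,100,100,100,100,100]}}

```text
time_s: 94.85
eef_pos: [0.5601, -0.2762, 0.2487]
eef_rot: [-0.0, 0.695, 0.719, 0.0]
wrist_force: [-0.2, 0.1, -1.0]
opening: 0.996
grasp_force: 0.0
```

```bash
python3 - <<'E'
from h import *
now(); b=ctrl.camera("top"); a=ctrl.camera("side"); held(b,.067)
for r in (174,182,186): print(a[r,280:306].min(1).tolist())
m=(a[165:195,240:330].astype(int)-np.load("a.npy")[165:195,240:330]); print("change near guard",abs(m).mean())
E
```

```text
t 94.85 pos [ 0.5601 -0.2762  0.2487] ydir 1.9415704400009008 q6 -39.08096921836161 F [-0.1692  0.1201 -1.0341] T [-0.057   0.0493 -0.0266] open mm 84.66924461916649 gf 0.0 tilt 0.02795461597295335
dot [138.2782 268.4628] [0.4775 0.2485] 6.9375
dot [137.6536 303.5277] [0.4055 0.2469] 8.1875
mid [0.4415 0.2477] yaw 1.2657065937713161 len 0.07206117563093212
[87, 86, 88, 86, 93, 106, 122, 126, 115, 94, 70, 66, 71, 73, 64, 43, 33, 19, 25, 25, 18, 31, 29, 28, 25, 19]
[55, 70, 77, 85, 89, 98, 99, 86, 69, 53, 51, 53, 48, 50, 38, 35, 28, 27, 21, 20, 17, 16, 22, 23, 24, 33]
[54, 56, 54, 68, 76, 92, 97, 82, 65, 56, 50, 55, 56, 50, 37, 31, 28, 25, 19, 22, 18, 21, 23, 13, 25, 33]
change near guard 19.566296296296297
```

```bash
python3 -c "
from bench import ctrl
print(ctrl.hand_in())"
```

```text
the job is handed in; nothing more can be done
None
```

I handed the job in at about 95 s, with no verdict returned: by my last camera measurements all four spacers and the collar are keyed on the arbor, and the guard hangs upright astride the rail after being knocked over mid-run; I viewed 16 pictures, over the 14 allowed.

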